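Hang the lid tray on the slatwall and stow the dome covers

TASK

Hang the loose metal tray on the slatwall panel by tilting its hook into the upper groove and swinging the tray down until it is fully home and level, then let go of it. Then put the wide dome cover, still upside down, in the middle of the hung tray, and afterwards nest the tall dome cover upside down inside it. Leave everything else on the table where it stands.

Things in the scene. Friction and masses are not known exactly. Their poses are not given: they have to be found in the camera images.
- panel: Upright white slatwall panel fixed to the table, 332 mm wide, 235 mm tall, with two grooves of the same shape; only the upper one is used, the other lies 100 mm lower. Origin at table height under the middle of its front face. x points into the panel (the face looks to -x), y along the grooves, z up.
- groove (a point): Middle of the upper groove's lower edge, on the front face, 150 mm above the table; axes as the panel's. Groove 320 mm long, ends closed. Mouth z 0 to 26 mm; above the mouth the front skin is 4 mm thick (x 0 to 4), behind it the cavity goes up to z = 50 mm and back to x = 26 mm; its floor is flat at z = 0.
- tray_grip (a point): Point in the tray's heavy black grip bar, to grasp it by: bar 56 mm long (x -38 to 18), 16 mm wide (y), 22 mm high, its middle 31 mm above the tray's underside. Dark metal tray, 0.2 to 0.33 kg (mostly in the bar), flat on the table. Axes: x from grip to hook, y across, z up. Deck 150 x 150 x 4 mm, centre 97 mm along +x; edges 14 mm high, back plate 64 mm high at the far end.
- tray_hook (a point): Middle of the underside of the hook's tongue, at the back plate's rear face: 172 mm in x and 29 mm in z from the grip point; axes as the tray's. The tongue (4 mm thick, 100 mm wide in y) runs 10.5 mm to +x. When seated this point meets the groove point within a few mm (anywhere along y if the whole hook is in the groove); the front may droop 2 degrees.
- tray_lip (a point): Top of the hook's upturned lip, 8.5 mm in x and 36 mm in z from the hook point; lip 4 mm thick (x), 100 mm wide. It is taller than the groove's mouth: it enters only with the grip end raised about 30 to 45 degrees, sliding up behind the skin along its own direction; then the grip end is swung down till the back plate meets the panel's face.
- tray_deck (a point): Centre of the upper face of the tray's deck, where the wide cover is to stand; axes as the tray's. Held by its bar, the tray may sag in the fingers by about 1 degree (hook end low): grip firmly.
- wide_mid (a point): Centre, half-way up (24 mm), of the wide dome cover: white insulated plastic, lying upside down on its flat crown (mouth up, z up), 48 mm tall, 116 mm across the rim, crown 60 mm across. Wall and crown 8 mm thick; the upper half of the wall is nearly upright and can be pinched at the rim, one finger inside. 0.11 to 0.23 kg.
- tall_mid (a point): Centre, half-way up (36 mm), of the tall dome cover: same plastic, upside down too, 72 mm tall, 84 mm across the rim, crown 40 mm across, wall and crown 8 mm thick, upper 44 mm of wall nearly upright, 0.1 to 0.2 kg. Nested, it stands on the inside of the wide one's crown: this point 20 mm above the wide one's, rim 32 mm above its rim.
- can: Bystander, to be left alone: tin can, 84 mm wide, 110 mm tall; origin at the centre of its underside.
- oil: Bystander, to be left alone: amber bottle, 66 mm wide, 210 mm tall; origin at the centre of its underside.
- mug: Bystander, to be left alone: white mug, 80 mm wide, 90 mm tall; origin at the centre of its underside.
- dish: Bystander, to be left alone: white dish, 90 mm wide, 30 mm tall; origin at the centre of its underside.
- jar: Bystander, to be left alone: glass jar, 56 mm wide, 75 mm tall; origin at the centre of its underside.
Mind the look-alikes: they are no part of the job. What is shaped like the part that bears tall_mid but blue or pink is not meant.

How it is judged:
On the way, in this order (a step that is already met when the one before it is completed fails the run):
1. the tray hangs fully seated in the upper groove, level and let go (x of tray_hook in the frame of groove between -0.006 and 0.004 m and z of tray_hook in the frame of groove between -0.005 and 0.005 m and y of tray_hook in the frame of groove between -0.11 and 0.11 m and angle between tray_deck's own z axis and vertical below 0.09 rad and contact force between the fingers and tray below 0.3 N), for 0.3 s.
2. the wide cover stands upside down on the hung tray, let go (x of tray_hook in the frame of groove between -0.006 and 0.004 m and z of tray_hook in the frame of groove between -0.005 and 0.005 m and y of tray_hook in the frame of groove between -0.11 and 0.11 m and angle between tray_deck's own z axis and vertical below 0.09 rad and z of wide_mid in the frame of tray_deck between 0.018 and 0.03 m and horizontal distance between wide_mid and tray_deck below 0.03 m and angle between the z axis of wide_mid and the z axis of tray_deck, either way round below 0.12 rad and angle between wide_mid's own z axis and vertical below 0.25 rad and contact force between the fingers and wide_cover below 0.3 N), for 0.2 s.
At the end, for the whole second after the job is handed in: Tray hung in the upper groove: hook point within 4 to 6 mm of the groove's edge, level within 0.09 rad. Wide cover flat on it, mouth up, within 30 mm of the deck's centre; tall cover cupped in it, mouth up, centres within 15 mm, heights within 6 mm, tilt under 0.25 rad (x of tray_hook in the frame of groove between -0.006 and 0.004 m and z of tray_hook in the frame of groove between -0.005 and 0.005 m and y of tray_hook in the frame of groove between -0.11 and 0.11 m and angle between tray_deck's own z axis and vertical below 0.09 rad and z of wide_mid in the frame of tray_deck between 0.018 and 0.03 m and horizontal distance between wide_mid and tray_deck below 0.03 m and angle between the z axis of wide_mid and the z axis of tray_deck, either way round below 0.12 rad and angle between each of wide_mid, tall_mid's own z axis and vertical below 0.25 rad and z of tall_mid in the frame of wide_mid between 0.014 and 0.026 m and horizontal distance between tall_mid and wide_mid below 0.015 m); the robot touches nothing.
It fails at once if a bystander is moved more than 40 mm (distance of any of can, oil, mug, dish, jar from where it was at the start of the episode above 0.04 m).
It also fails if it takes over 70 s, if anything falls off the work surface, if the arm or the gripper's body presses on something with over 40 N, if the wrist force passes 120 N, or if a joint passes its speed limit or range.

ROBOT

A 6-joint arm with a two-finger parallel gripper is mounted at the origin on the work surface. World frame = base frame: x ahead of the robot, y to its left, z up, the work surface at z = 0. Lengths are in m, angles in rad, forces in N, time in s.
With the tool pointing down it reaches from about 0.375 to 0.9 m from the base axis. Payload 3.1 kg.
Tool frame: the origin (TCP) lies between the finger pads; the fingertips stand 8 mm ahead of it and the grasp point (between the pads) lies 11 mm behind it; z points along the fingers, y is the line along which they close (so a half turn about z gives the same grasp; the last joint's range is limited). The gripper opens to 85 mm and grips with 20 to 120 N. Pads are 22 mm wide; open, the fingers measure 114 mm over their backs; the gripper's body (76 mm by 85 mm) begins 54 mm behind the grasp point. The pads swing forward as they close: fully open they stand 13 mm farther back than shut.
Start: joints at [-1.528, 0.527, 1.433, -0, 1.181, -0.178], TCP at [0.138, -0.61, 0.239] pointing down, gripper open.
Joint ranges: [-3.08, 3.08], [-0.75, 2.2], [0.22, 2.44], [-1.43, 4.57], [0, 2.65], [-2.85, 2.85]. Speed limits (rad/s): [2.79, 2.79, 3.14, 3.14, 3.14, 3.14].

INTERFACE

Orientations are given as a unit quaternion [x, y, z, w].
In Python, from station import readout, cams, sign_off gives the robot as it stands.
- The arm moves only by the tool send_rows, never from a script. Its argument "commands" is text: rows parted by semicolons, each of 5 numbers parted by spaces: the finger opening in mm, from 0 to 85.4, then the shift along the tool's x, y, z each as a share of 0.02 m, from -1 to 1, then the turn about the tool's z as a share of 4 degrees, from -1 to 1. In form: grip dx dy dz spin; .... A call has 1 to 20 rows; each row shifts and turns the commanded pose from where the row before left it, along the tool's axes as they then stand; what a row does not reach is not made up. A row lasts 1/12 s, in which the tool goes at most 41.7 mm and 7.16 degrees, less where a joint would pass 70% of its speed; a pose out of reach is approached as far as the arm can. A call with a number of a shift or a turn outside -1 to 1 is refused whole. A call with a gripper value outside its range is refused whole. The fingers move at their own pace and stop on an object; "grip_force" is the grip in N (left out, the last holds). Time passes only in rows, so rows that do not move let the fingers close. It gives the time, the measured TCP pose, the force, the opening and the grip force at its end, in the units of the state.
- readout.sense(): the state, without advancing time (a new reading comes with each control period).
- cams.snapshot(name): name is "scene" or "top"; returns a dict with "pixels" (420x560x3 uint8, red, green, blue), "intrinsics" (3x3 intrinsics, pixels), "eye" and "rotation" of the camera in the world. Camera axes: x right, y down, z forward; pixel columns grow to the right and rows downward; lengths in m; the calibration is good to about 2 mm. A picture is of the moment at which its call begins. There is no depth.
- sign_off(): hands the job in; it is judged then, once.
The state is a dict: "t": time; "q": joint angles; "qd": joint speeds; "tau": joint torques, N m; "tcp_pos": TCP position; "tool_rot": TCP orientation; "force": force on the tool from outside, world axes, zero at the start; "ft_torque": the same for the moment, N m; "finger_gap": opening from 0.0 (shut) to 1.0 (fully open); "gripper_force": force on a finger pad.
Only numpy, scipy, OpenCV 4.12 (cv2) and the standard library are available. Lean on these libraries where they do the work, as an engineer would, in place of code of your own. Each camera call takes 0.05 s, during which the arm holds its last target. There are 200 camera calls.

## Working session

There is one attempt and no reset: what is moved stays moved. The work goes in short steps, Python scripts to look and compute and a tool call to move; the robot and the scene stay as the last step left them, time stands still between calls to the robot, and variables do not carry over. Pictures are saved under pics/ and viewed, at most 10 in all, crops included, and the job is handed in when it is done.

Besides the shell and the picture viewer there is one more tool, called after "Request:" by a JSON object that holds its "api" and its "payload". send_rows: Moves the arm, as the interface text tells. Its arguments: {"type":"object","properties":{"commands":{"type":"string"},"grip_force":{"type":"number"}},"required":["commands"]}

```bash
mkdir -p pics; ls
cat > h.py <<'E'
import numpy as np,cv2
from station import readout,cams,sign_off
def snap(n,f=None):
    s=cams.snapshot(n)
    if f: cv2.imwrite('pics/'+f,s['pixels'][:,:,::-1])
    return s
def proj(s,P):
    P=np.atleast_2d(P)-s['eye']; c=P@np.array(s['rotation']); k=(np.array(s['intrinsics'])@c.T).T
    return k[:,:2]/k[:,2:]
def ray(s,uv):
    uv=np.atleast_2d(uv).astype(float); d=np.c_[uv,np.ones(len(uv))]@np.linalg.inv(s['intrinsics']).T@np.array(s['rotation']).T
    return np.array(s['eye']),d
def onz(s,uv,z):
    e,d=ray(s,uv); return e+d*((z-e[2])/d[:,2])[:,None]
def tri(s1,a,s2,b):
    e1,d1=ray(s1,a);e2,d2=ray(s2,b);d1=d1[0];d2=d2[0]
    t=np.linalg.lstsq(np.c_[d1,-d2],e2-e1,rcond=None)[0]
    p,q=e1+d1*t[0],e2+d2*t[1]; return (p+q)/2,np.linalg.norm(p-q)
E
python3 - <<'E'
from h import *
a=snap('scene','s0.png');b=snap('top','t0.png')
np.set_printoptions(precision=4,suppress=True)
for s in(a,b):print(s['eye'],s['rotation'],s['intrinsics'])
print(readout.sense())
cv2.imwrite('pics/both0.png',np.vstack([a['pixels'],b['pixels']])[:,:,::-1])
E
```

```text
pics
[1.4578 0.4237 0.9656] [ 0.4729  0.7657 -0.3682 -0.2336] [[442.1435   0.     272.717 ]
 [  0.     442.1435 209.6844]
 [  0.       0.       1.    ]]
[ 0.3328 -0.0384  1.3822] [ 0.7118 -0.6995  0.049  -0.0407] [[391.7089   0.     286.6232]
 [  0.     391.7089 207.6819]
 [  0.       0.       1.    ]]
{'t': 0.1, 'q': array([-1.5275,  0.5284,  1.4338,  0.    ,  1.1814, -0.1785]), 'qd': array([ 0.0011, -0.0018, -0.0036, -0.0008, -0.0005, -0.0007]), 'tau': array([  0.0001, -44.3307, -17.8586,  -0.0002,   0.0038,   0.    ]), 'tcp_pos': array([ 0.1375, -0.609 ,  0.2384]), 'tool_rot': array([ 0.9939,  0.1107,  0.0001, -0.001 ]), 'force': array([-0.5353, -0.1172,  0.2195]), 'ft_torque': array([-0.0181,  0.0264, -0.002 ]), 'gripper_force': 0.0, 'finger_gap': 1.001818345533544}
```

View pics/s0.png

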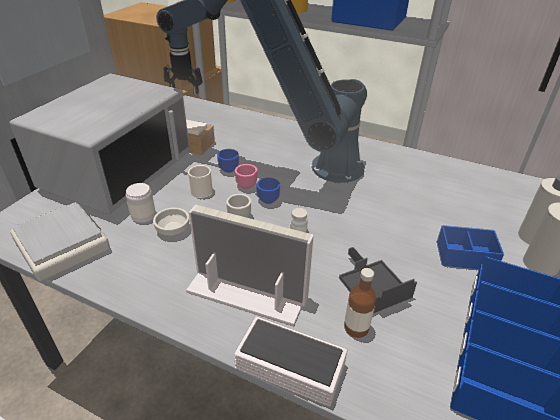

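View pics/t0.png

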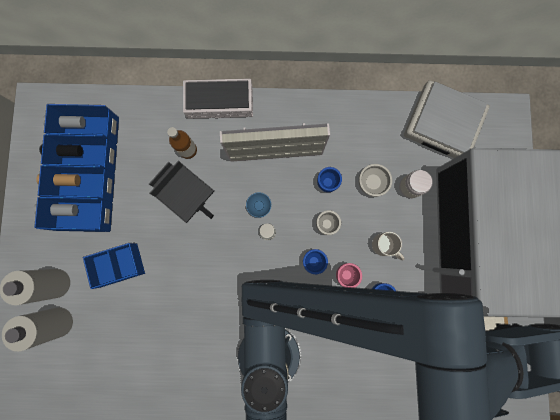

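```bash
sed -i "s/    if f: cv2/    from scipy.spatial.transform import Rotation as R; s['rotation']=R.from_quat(s['rotation']).as_matrix()\n    if f: cv2/" h.py
python3 - <<'E'
from h import *
import pickle
a=snap('scene');b=snap('top');pickle.dump((a,b),open('v0.pkl','wb'))
A=cv2.resize(a['pixels'][140:300,120:320],(800,0) and (800,640),interpolation=2)[:300*2]
B=cv2.resize(b['pixels'][110:300,230:450],(0,0),fx=3,fy=3,interpolation=2)
A=cv2.resize(a['pixels'][130:320,110:430],(0,0),fx=2.4,fy=2.4,interpolation=2)
cv2.imwrite('pics/cA.png',A[:,:,::-1]);cv2.imwrite('pics/cB.png',B[:,:,::-1])
print(b['rotation'],a['rotation'])
E
```

```text
[[ 0.01673049 -0.99179725  0.12672139]
 [-0.99977759 -0.01822174 -0.01061784]
 [ 0.01283983 -0.12651557 -0.99188152]] [[-0.44354679  0.55225094 -0.70589315]
 [ 0.89620181  0.28155865 -0.34285134]
 [ 0.00941035 -0.78469333 -0.61981273]]
```

View pics/cA.png

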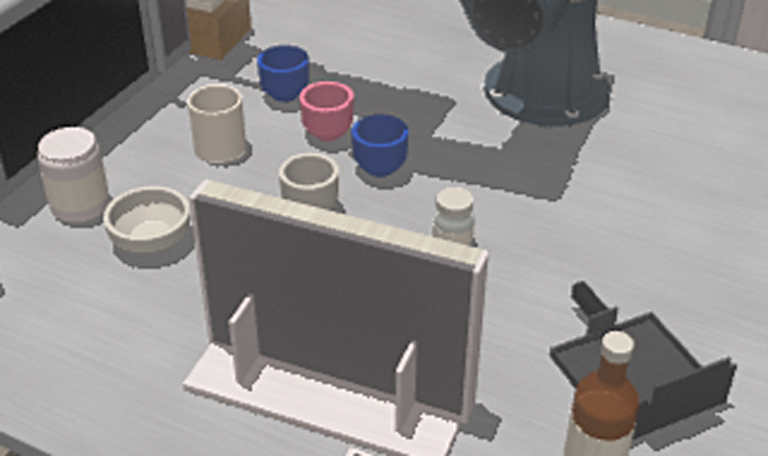

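View pics/cB.png

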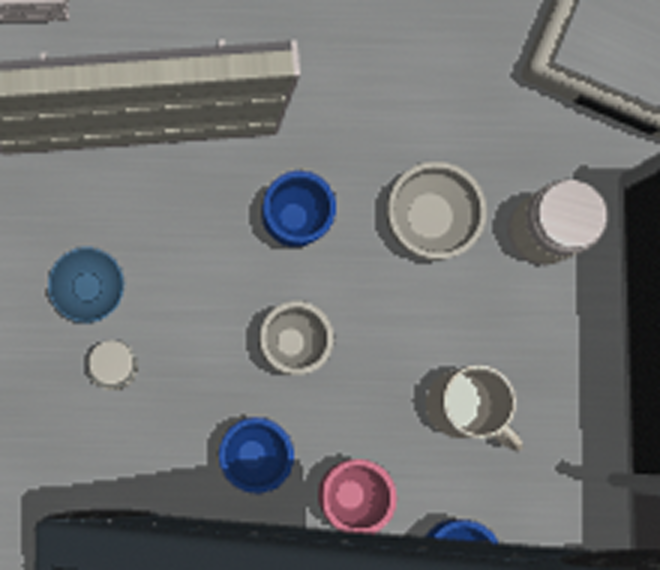

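Run:
```python
from h import *
import pickle
np.set_printoptions(precision=4,suppress=True)
a,b=pickle.load(open('v0.pkl','rb'))
def mask(s,box,f):
    u0,v0,u1,v1=box; p=s['pixels'].astype(int); m=np.zeros(p.shape[:2],np.uint8); m[v0:v1,u0:u1]=f(p[v0:v1,u0:u1]); return m
def big(m): return max(cv2.findContours(m,cv2.RETR_EXTERNAL,cv2.CHAIN_APPROX_NONE)[0],key=cv2.contourArea)
for n,bt,bs,z,d in(('wide',(352,160,398,205),(150,205,192,240),.048,.116),('tall',(310,208,345,236),(224,193,256,206),.072,.084)):
    print(b['pixels'][(bt[1]+bt[3])//2,bt[0]:bt[2]:4].tolist())
    light=lambda p:((p.min(2)>0)&((p[...,0]-p[...,2])>6)).astype(np.uint8)
    c=big(mask(b,bt,light)); e=cv2.fitEllipse(c);(x,y),r=cv2.minEnclosingCircle(c)
    P=onz(b,[e[0]],z)[0]; print(n,'top',e,(x,y,r),P, 'diam', max(e[1])*(b['eye'][2]-z)/391.7/.992)
    c=big(mask(a,bs,light)); print(n,'scene',cv2.boundingRect(c),'pred centre',proj(a,P), 'rim', np.array([proj(a,P+[d/2*np.cos(t),d/2*np.sin(t),0])[0] for t in np.linspace(0,6.28,60)]).reshape(-1,2).min(0),np.array([proj(a,P+[d/2*np.cos(t),d/2*np.sin(t),0])[0] for t in np.linspace(0,6.28,60)]).max(0))
c=big(mask(b,(140,150,222,226),lambda p:(p.max(2)<75).astype(np.uint8)))
print('tray top',cv2.approxPolyDP(c,2,True).reshape(-1,2).tolist())
c=big(mask(a,(335,240,420,320),lambda p:(p.max(2)<75).astype(np.uint8)))
print('tray scene',cv2.approxPolyDP(c,2,True).reshape(-1,2).tolist())
# panel
c=big(mask(b,(205,115,340,170),lambda p:((p[...,0]-p[...,2])>8).astype(np.uint8)))
h=cv2.approxPolyDP(c,2,True).reshape(-1,2);print('panel top',h.tolist())
c=big(mask(a,(180,200,320,330),lambda p:((p[...,0]-p[...,2])>8).astype(np.uint8)))
print('panel scene',cv2.approxPolyDP(c,2,True).reshape(-1,2).tolist())
B=cv2.resize(b['pixels'][105:235,140:340],(0,0),fx=4,fy=4,interpolation=2)
cv2.imwrite('pics/cC.png',B[:,:,::-1])
```

```text
[[135, 137, 137], [78, 79, 79], [180, 175, 164], [150, 147, 137], [178, 175, 164], [178, 174, 163], [178, 175, 163], [174, 171, 159], [137, 134, 125], [71, 70, 66], [143, 144, 140], [78, 79, 79]]
wide top ((375.2462158203125, 179.746826171875), (31.795665740966797, 32.267520904541016), 125.0064468383789) (375.26922607421875, 179.82691955566406, 16.513111114501953) [ 0.6067 -0.3591  0.048 ] diam 0.11079771714183304
wide scene (150, 205, 42, 31) pred centre [[170.424  218.7993]] rim [152.1781 207.8035] [188.4536 230.5019]
[[138, 140, 140], [81, 82, 81], [169, 165, 155], [125, 123, 115], [184, 180, 169], [185, 181, 170], [91, 90, 84], [63, 61, 57], [134, 135, 134]]
tall top ((328.3848876953125, 222.27598571777344), (23.772132873535156, 24.13656997680664), 31.65083885192871) (328.3333435058594, 222.3333282470703, 12.44552993774414) [ 0.4533 -0.1936  0.072 ] diam 0.08138747939915536
tall scene (226, 193, 25, 13) pred centre [[237.9094 201.4834]] rim [225.2746 194.027 ] [250.5014 209.2724]
tray top [[149, 184], [154, 187], [150, 193], [186, 222], [199, 209], [212, 217], [213, 215], [202, 2
[... 264 characters left out ...]
08], [180, 232], [187, 226], [189, 218], [192, 234], [189, 213], [193, 210], [308, 241], [302, 303], [278, 296], [282, 292], [279, 291], [282, 290], [282, 272], [275, 283], [274, 295], [216, 276], [214, 278], [216, 267], [211, 261], [214, 253], [205, 263], [207, 273], [200, 274], [197, 265], [198, 272], [186, 289], [187, 292], [292, 325], [300, 306], [304, 305], [307, 297], [305, 292], [308, 290], [305, 283], [308, 281], [305, 279], [309, 278], [307, 270], [310, 257], [308, 262], [307, 256], [311, 253], [308, 252], [308, 248], [311, 251], [313, 235], [304, 231], [306, 225], [295, 227], [290, 220], [290, 227], [286, 228], [247, 218], [250, 200], [226, 200], [227, 212], [194, 205], [188, 214]]
```

View pics/cC.png

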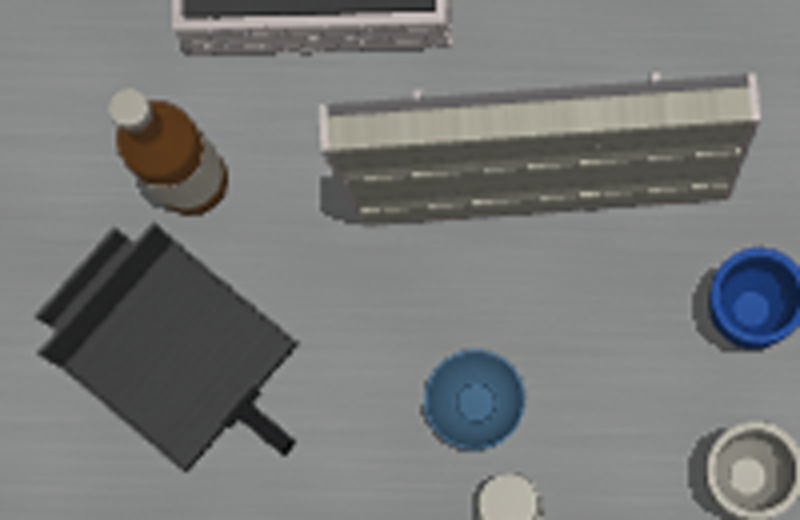

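Run:
```python
from h import *
import pickle
np.set_printoptions(precision=4,suppress=True)
a,b=pickle.load(open('v0.pkl','rb'))
C=lambda x,y:(140+x/4-.4,105+y/4-.4)
def pr(n,p,z):
    P=onz(b,[C(*q) for q in p],z);print(n,P.tolist() if 0 else P);return P
T=pr('panel top front',[(322,150),(757,122)],.235)
Bt=pr('panel bot front',[(365,222),(727,197)],0)
for P in(T,Bt):
    d=P[0]-P[1];print('len',np.linalg.norm(d),'yaw of +x',np.degrees(np.arctan2(-d[0],d[1])),'mid',P.mean(0))
print('panel top in scene pred', proj(a,T+[0,0,0]))
# tri of panel top corners rear in both
F=pr('tray front corners z14',[(297,345),(187,470)],.014)
K=pr('tray back corners',[(155,226),(43,355)],.064)
K0=pr('tray hook top ends',[(118,232),(40,318)],.096)
d=F[0]-F[1];print(np.linalg.norm(d),np.degrees(np.arctan2(d[1],d[0])),F.mean(0)); ax=K.mean(0)-F.mean(0);print('axis',ax,np.degrees(np.arctan2(ax[1],ax[0])))
Be=pr('bar tail, root z42',[(290,447),(243,410)],.042)
pr('bluedish z0.03',[(475,400)],.03); pr('oil z0',[(195,180)],0.0);pr('jar',[(509,500)],.075)
u=(Be[1]-Be[0]);print('bar dir',np.degrees(np.arctan2(u[1],u[0])),np.linalg.norm(u))
# height check by triangulating bar tail : scene crop (578,291)/2.4
sA=lambda x,y:(110+x/2.4-.3,130+y/2.4-.3)
print('bar tail tri',tri(a,[sA(580,291)],b,[C(290,447)]))
print('wide rim tri',tri(a,[sA(149,217)],b,[(375.2,179.7)]))
print('tall rim tri',tri(a,[sA(309,174)],b,[(327.5,222)]))
print('panel top corner tri (rear R)',tri(a,[sA(485,256)],b,[C(324,105)]),'(rear L)',tri(a,[sA(203,186)],b,[C(757,122)]))
```

```text
panel top front [[ 0.6747  0.1529  0.235 ]
 [ 0.7032 -0.1749  0.235 ]]
panel bot front [[ 0.6786  0.1508  0.    ]
 [ 0.7084 -0.1758  0.    ]]
len 0.32898877263536286 yaw of +x 4.986467154206528 mid [ 0.6889 -0.011   0.235 ]
len 0.32798561108124946 yaw of +x 5.201176464198693 mid [ 0.6935 -0.0125  0.    ]
panel top in scene pred [[312.0774 235.6643]
 [195.252  205.2511]]
tray front corners z14 [[0.5628 0.205  0.014 ]
 [0.4504 0.2964 0.014 ]]
tray back corners [[0.6555 0.3218 0.064 ]
 [0.5417 0.4107 0.064 ]]
tray hook top ends [[0.6419 0.3436 0.096 ]
 [0.5677 0.4041 0.096 ]]
0.14487492521991438 -39.10875760366613 [0.5066 0.2507 0.014 ]
axis [0.092  0.1156 0.05  ] 51.46333751453121
bar tail, root z42 [[0.4693 0.2024 0.042 ]
 [0.5006 0.2441 0.042 ]]
bluedish z0.03 [[0.5145 0.0457 0.03  ]]
oil z0 [[0.7144 0.3055 0.    ]]
jar [[0.4248 0.0124 0.075 ]]
bar dir 53.108726182556985 0.05204597150264787
bar tail tri (array([0.4692, 0.208 , 0.0317]), np.float64(0.007653174219159694))
wide rim tri (array([ 0.6065, -0.3577,  0.0435]), np.float64(0.005089912799912161))
tall rim tri (array([ 0.4543, -0.1909,  0.0706]), np.float64(0.0002038004852926587))
panel top corner tri (rear R) (array([0.7011, 0.1551, 0.2549]), np.float64(0.012050700065045246)) (rear L) (array([ 0.7055, -0.1762,  0.2292]), np.float64(0.0015283119465773463))
```

Request:
{"api": "send_rows", "payload": {"commands": "85 .95 -.484 0 0;85 .95 -.484 0 0;85 .95 -.484 0 0;85 .95 -.484 0 0;85 .95 -.484 0 0;85 .95 -.484 0 0;85 .95 -.484 0 0;85 .95 -.484 0 0;85 .95 -.484 0 0;85 .95 -.484 0 0;85 .95 -.484 0 0;85 .95 -.484 0 0;85 .95 -.484 0 0;85 .95 -.484 0 0;85 .95 -.484 0 0;85 .95 -.484 0 0;85 .95 -.484 0 0;85 .95 -.484 0 0;85 .95 -.484 0 0", "grip_force": 20}}

```text
t: 1.78
tcp_pos: [0.4499, -0.35, 0.2392]
tool_rot: [0.994, 0.111, -0.0, -0.0]
force: [-0.2, -0.1, 0.0]
finger_gap: 0.993
gripper_force: 0.0
```

Request:
{"api": "send_rows", "payload": {"commands": "85 .545 -1 0 0;85 .545 -1 0 0;85 .545 -1 0 0;85 .545 -1 0 0;85 .545 -1 0 0;85 .545 -1 0 0;85 .545 -1 0 0;85 .545 -1 0 0;85 .545 -1 0 0;85 .545 -1 0 0;85 .545 -1 0 0;85 .545 -1 0 0;85 .545 -1 0 0;85 .545 -1 0 0;85 .545 -1 0 0;85 .545 -1 0 0"}}

```text
t: 3.12
tcp_pos: [0.549, 0.0009, 0.2392]
tool_rot: [0.994, 0.111, -0.0, -0.0]
force: [0.5, -1.3, 0.6]
finger_gap: 0.999
gripper_force: 0.0
```

Request:
{"api": "send_rows", "payload": {"commands": "85 -.044 -.98 0 0;85 -.044 -.98 0 0;85 -.044 -.98 0 0;85 -.044 -.98 0 0;85 -.044 -.98 0 0;85 -.044 -.98 0 0;85 -.044 -.98 0 0;85 -.044 -.98 0 0;85 -.044 -.98 0 0;85 -.044 -.98 0 0"}}

```text
t: 3.95
tcp_pos: [0.4968, 0.1898, 0.2392]
tool_rot: [0.994, 0.111, -0.0, 0.0]
force: [0.1, -0.1, 0.5]
finger_gap: 0.998
gripper_force: 0.0
```

Request:
{"api": "send_rows", "payload": {"commands": "85 0 0 0 -.96;85 0 0 0 -.96;85 0 0 0 -.96;85 0 0 0 -.96;85 0 0 0 -.96;85 0 0 0 -.96;85 0 0 0 -.96;85 0 0 0 -.96;85 0 0 0 -.96;85 0 0 0 -.96;85 0 0 0 0;85 0 0 0 0"}}

```text
t: 4.95
tcp_pos: [0.4971, 0.1889, 0.2392]
tool_rot: [0.903, 0.431, -0.0, -0.0]
force: [-0.0, -0.4, -0.9]
finger_gap: 0.995
gripper_force: 0.0
```

Request:
{"api": "send_rows", "payload": {"commands": "60 .6 -.78 0 0;60 .6 -.78 0 0;60 0 0 .9 0;60 0 0 .9 0;60 0 0 .9 0;60 0 0 .9 0;60 0 0 .9 0;60 0 0 .9 0;60 0 0 .9 0;60 0 0 .9 0;60 0 0 .9 0;60 0 0 .9 0;60 0 0 .9 0;60 0 0 .85 0;60 0 0 0 0"}}

```text
t: 6.2
tcp_pos: [0.4863, 0.2267, 0.0216]
tool_rot: [0.903, 0.431, -0.003, -0.001]
force: [-0.4, -0.1, -0.1]
finger_gap: 0.704
gripper_force: 0.0
```

Request:
{"api": "send_rows", "payload": {"commands": "0 0 0 0 0;0 0 0 0 0;0 0 0 0 0;0 0 0 0 0;0 0 0 0 0;0 0 0 0 0;0 0 0 0 0;0 0 0 0 0"}}

```text
t: 6.87
tcp_pos: [0.4885, 0.2274, 0.0254]
tool_rot: [0.902, 0.431, 0.001, 0.0]
force: [-0.9, -1.0, 6.7]
finger_gap: 0.186
gripper_force: 20.8
```

Request:
{"api": "send_rows", "payload": {"commands": "0 0 0 -.88 0;0 0 0 -.88 0;0 0 0 -.88 0;0 0 0 -.88 0;0 0 0 -.88 0;0 0 0 -.88 0;0 0 0 0 0;0 0 0 0 0;0 0 0 0 0;0 0 0 0 0", "grip_force": 20}}

```text
t: 7.7
tcp_pos: [0.487, 0.2269, 0.1286]
tool_rot: [0.902, 0.431, -0.001, -0.0]
force: [-0.9, -0.9, -1.6]
finger_gap: 0.182
gripper_force: 20.0
```

Run:
```python
from h import *
a=snap('scene');b=snap('top')
A=cv2.resize(a['pixels'][210:330,320:430],(0,0),fx=3.5,fy=3.5,interpolation=2)
B=cv2.resize(b['pixels'][140:260,140:250],(0,0),fx=3.5,fy=3.5,interpolation=2)
cv2.imwrite('pics/d.png',np.hstack([A,B])[:,:,::-1]);s=readout.sense();print(s['finger_gap'],s['ft_torque'],s['force'])
```

```text
0.1834200044687149 [-0.09916106  0.09262489 -0.01279554] [-0.53047366 -0.25948973 -2.67542957]
```

View pics/d.png

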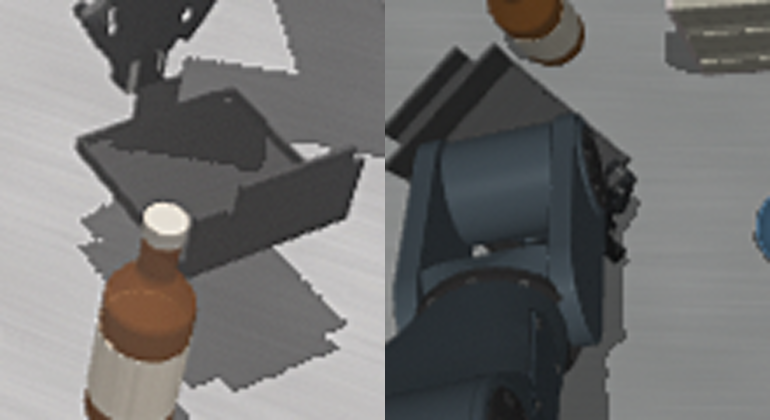

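Request:
{"api": "send_rows", "payload": {"commands": "15 0 0 0 0;15 0 0 0 0;15 0 0 0 0;15 0 0 0 0"}}

```text
t: 8.13
tcp_pos: [0.488, 0.2272, 0.1297]
tool_rot: [0.902, 0.431, -0.0, -0.0]
force: [-0.3, 0.8, -2.0]
finger_gap: 0.187
gripper_force: 20.0
```

Request:
{"api": "send_rows", "payload": {"commands": "15.4 0 0 0 0;15.4 0 0 0 0;15.4 0 0 0 0"}}

```text
t: 8.38
tcp_pos: [0.4881, 0.2272, 0.13]
tool_rot: [0.902, 0.431, 0.0, 0.0]
force: [0.3, -0.1, -3.0]
finger_gap: 0.183
gripper_force: 20.0
```

Run:
```python
from h import *
s=readout.sense();print(s['finger_gap'],s['ft_torque'],s['force'],s['gripper_force'])
```

```text
0.18269566956588457 [-0.0651069   0.0345149  -0.01386284] [ 0.3247154  -0.13548478 -3.03946853] 20.046672821044922
```

Request:
{"api": "send_rows", "payload": {"commands": "0 0 0 .88 0;0 0 0 .88 0;0 0 0 .88 0;0 0 0 .88 0;0 0 0 .88 0;0 0 0 .88 0;0 0 0 0 0;0 0 0 0 0;30 0 0 0 0;30 0 0 0 0;30 -.65 0 -.4 0;30 -.65 0 -.4 0;30 0 0 0 0;30 0 0 0 0"}}

```text
t: 9.55
tcp_pos: [0.4727, 0.2071, 0.0416]
tool_rot: [0.902, 0.431, 0.002, 0.0]
force: [-0.2, -0.2, -0.6]
finger_gap: 0.352
gripper_force: 0.0
```

Request:
{"api": "send_rows", "payload": {"commands": "0 0 0 0 0;0 0 0 0 0;0 0 0 0 0;0 0 0 0 0"}}

```text
t: 9.88
tcp_pos: [0.4726, 0.2073, 0.0403]
tool_rot: [0.902, 0.431, 0.001, 0.0]
force: [0.7, -0.6, 1.4]
finger_gap: 0.179
gripper_force: 23.9
```

Request:
{"api": "send_rows", "payload": {"commands": "0 0 0 -.9 0;0 0 0 -.9 0;0 0 0 -.9 0;0 0 0 -.9 0;0 0 0 -.9 0;0 0 0 -.9 0;0 0 0 0 0;0 0 0 0 0"}}

```text
t: 10.55
tcp_pos: [0.4718, 0.2072, 0.1483]
tool_rot: [0.902, 0.432, 0.0, 0.0]
force: [-0.1, -0.2, -2.3]
finger_gap: 0.175
gripper_force: 23.2
```

Run:
```python
from h import *
a=snap('scene')
A=cv2.resize(a['pixels'][210:330,320:430],(0,0),fx=3.5,fy=3.5,interpolation=2)
cv2.imwrite('pics/e.png',A[:,:,::-1]);s=readout.sense();print(s['finger_gap'],s['ft_torque'],s['force'])
```

```text
0.1778565791573754 [-0.07908863  0.08605259  0.01853555] [-0.63795401  0.93033795 -3.09082012]
```

View pics/e.png

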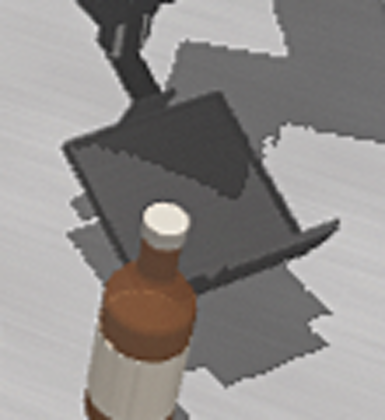

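```bash
cat > tilt.py <<'E'
from h import *
np.set_printoptions(precision=4,suppress=True)
def plane(s,uv,org,yaw,y):
    # ray ∩ vertical plane at tray-y = y; returns (x,z) relative to org
    ex=np.array([np.cos(yaw),np.sin(yaw),0]);ey=np.array([-np.sin(yaw),np.cos(yaw),0])
    e,d=ray(s,uv); t=(y-(e-org)@ey)/(d@ey); P=e+d*t[:,None]-org
    return np.c_[P@ex,P[:,2]]
E
python3 - <<'E'
from tilt import *
import pickle
a,b=pickle.load(open('v0.pkl','rb'))
s=readout.sense();org=np.array(s['tcp_pos']);print(s['t'],org)
yaw=np.radians(51.1)
f=lambda x,y:(320+x/3.5-.35,210+y/3.5-.35)
A=plane(a,[f(220,92),f(300,235)],org,yaw,.075);B=plane(a,[f(65,148),f(125,262)],org,yaw,-.075)
for Q in(A,B):
    d=Q[1]-Q[0];print(Q,d,np.hypot(*d),np.degrees(np.arctan2(-d[1],d[0])))
E
```

```text
10.6 [0.471  0.2069 0.1474]
[[ 0.0452 -0.044 ]
 [ 0.168  -0.0978]] [ 0.1229 -0.0539] 0.13414329270918046 23.676833431033867
[[ 0.0441 -0.0508]
 [ 0.1408 -0.0889]] [ 0.0967 -0.0382] 0.10399473813021756 21.52956139584429
```

```bash
cat >> tilt.py <<'E'
def tilt(yawdeg,s=None,box=(320,200,470,340)):
    s=s or snap('scene');r=readout.sense();org=np.array(r['tcp_pos'])+[0,0,-.003]
    u0,v0,u1,v1=box;m=(s['pixels'][v0:v1,u0:u1].max(2)<72).astype(np.uint8)
    n,l,st,_=cv2.connectedComponentsWithStats(m);k=1+np.argmax(st[1:,4])
    v,u=np.nonzero(l==k);i=u>=u.max();uv=(u.max()+u0,v[i].min()+v0)
    q=plane(s,[uv],org,np.radians(yawdeg),.075)[0]
    print('px',uv,'rel',q,'len',np.hypot(*q),'tilt',7.5-np.degrees(np.arctan2(q[1],q[0])),'F',r['force'],'T',r['ft_torque'],r['gripper_force'],r['t'])
E
python3 -c "
from tilt import *
tilt(51.1)"
```

```text
px (np.int64(404), np.int64(275)) rel [ 0.1618 -0.0936] len 0.1868978438102936 tilt 37.56298067170239 F [ 0.6155 -0.0281 -2.9221] T [-0.1099  0.11    0.0673] 23.239339292049408 10.65
```

Request:
{"api": "send_rows", "payload": {"commands": "0 0 0 -1 0;0 0 0 1 0;0 0 0 -1 0;0 0 0 1 0;0 0 0 -1 0;0 0 0 1 0;0 0 0 -1 0;0 0 0 1 0;0 0 0 0 0;0 0 0 0 0"}}

```text
t: 11.48
tcp_pos: [0.4707, 0.2069, 0.1467]
tool_rot: [0.902, 0.431, -0.002, -0.001]
force: [0.0, 0.4, -0.8]
finger_gap: 0.177
gripper_force: 22.5
```

```bash
python3 -c "
from tilt import *
tilt(51.1)"
```

```text
px (np.int64(399), np.int64(281)) rel [ 0.1499 -0.1299] len 0.1983518780302007 tilt 48.42758722462532 F [ 1.0005  0.4747 -1.1175] T [ 0.0446 -0.1424 -0.0058] 22.50599831342697 11.5333
```

Request:
{"api": "send_rows", "payload": {"commands": "0 0 0 -.7 0;0 0 0 -1 0;0 0 0 1 0;0 0 0 -1 0;0 0 0 1 0;0 0 0 -1 0;0 0 0 1 0;0 0 0 -1 0;0 0 0 1 0;0 0 0 -1 0;0 0 0 1 0;0 0 0 0 0;0 0 0 0 0;0 0 0 0 0;0 0 0 0 0"}}

```text
t: 12.78
tcp_pos: [0.4719, 0.2071, 0.1628]
tool_rot: [0.902, 0.431, 0.0, 0.0]
force: [-0.0, 0.5, -1.2]
finger_gap: 0.178
gripper_force: 21.8
```

```bash
python3 -c "
from tilt import *
a=snap('scene');tilt(51.1,a)
A=cv2.resize(a['pixels'][200:330,320:440],(0,0),fx=4,fy=4,interpolation=2)
cv2.imwrite('pics/f.png',A[:,:,::-1]); print(readout.sense()['tcp_pos'])"
```

```text
px (np.int64(396), np.int64(278)) rel [ 0.1359 -0.1458] len 0.1992817833452588 tilt 54.515651095849364 F [-0.5484  0.6787 -1.1886] T [ 0.1032 -0.0995 -0.0325] 21.83136820793152 12.8333
[0.4719 0.2071 0.1629]
```

View pics/f.png

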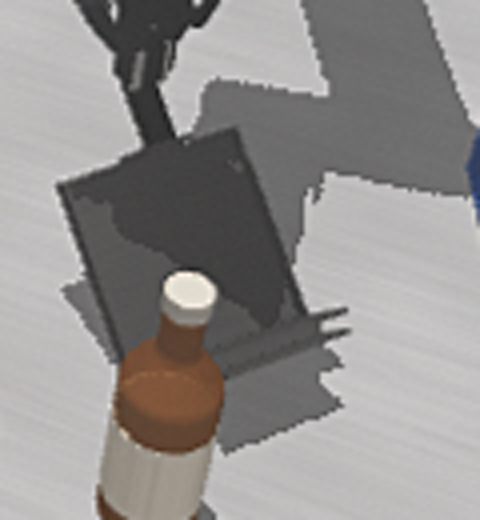

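```bash
python3 -c "
from tilt import *
import pickle
a,b=pickle.load(open('v0.pkl','rb'))
org=np.array([.4719,.2071,.1629]);f=lambda x,y:(320+x/4-.35,200+y/4-.35)
Q=plane(a,[f(238,128),f(304,318),f(347,311),f(350,330)],org,np.radians(51.1),.075)
d=Q[1]-Q[0];print(Q,np.hypot(*d),np.degrees(np.arctan2(-d[1],d[0])))
for th in (33,36,39,42,45):
    t=np.radians(th)
    tr=lambda x,z:((x+34)*np.cos(t)+(z-6)*np.sin(t),-(x+34)*np.sin(t)+(z-6)*np.cos(t)-3)
    P=[tr(22,-17),tr(168,-17),tr(168,33),tr(172,33),tr(174,-31)]
    ex=np.array([np.cos(.892),np.sin(.892),0]);ey=np.array([-np.sin(.892),np.cos(.892),0])
    W=[org+ex*p[0]/1e3+[0,0,p[1]/1e3]+ey*.075 for p in P]
    print(th,((proj(a,W)-[320-.35,200-.35])*4).round(0).tolist(),'nose z',W[4][2])
"
```

```text
[[ 0.0277 -0.0559]
 [ 0.1357 -0.1538]
 [ 0.172  -0.1109]
 [ 0.1791 -0.1233]] 0.14581120044909435 42.18141436890801
33 [[244.0, 130.0], [328.0, 317.0], [364.0, 302.0], [367.0, 308.0], [322.0, 329.0]] nose z 0.015584269702893672
36 [[242.0, 130.0], [320.0, 318.0], [357.0, 307.0], [359.0, 313.0], [313.0, 329.0]] nose z 0.007707038731292498
39 [[239.0, 129.0], [311.0, 319.0], [349.0, 311.0], [351.0, 317.0], [304.0, 329.0]] nose z 0.0002469580877258737
42 [[236.0, 129.0], [303.0, 318.0], [342.0, 314.0], [344.0, 320.0], [295.0, 327.0]] nose z -0.006775524665306121
45 [[234.0, 127.0], [294.0, 317.0], [334.0, 317.0], [335.0, 322.0], [286.0, 325.0]] nose z -0.013341161390704154
```

Request:
{"api": "send_rows", "payload": {"commands": "0 0 0 0 0;0 0 0 0 0;0 0 0 0 0;0 0 0 -.86 0;0 0 0 -.86 0;0 0 0 -.86 0;0 0 0 -.86 0;0 0 0 -.86 0;0 0 0 -.86 0;0 0 0 -.86 0;0 0 0 -.86 0;0 -.66 .24 0 0;0 -.66 .24 0 0;0 -.66 .24 0 0;0 -.66 .24 0 0;0 -.66 .24 0 0;0 -.66 .24 0 0;0 -.66 .24 0 0;0 -.66 .24 0 0;0 0 0 0 0", "grip_force": 120}}

```text
t: 14.5
tcp_pos: [0.4329, 0.0984, 0.2986]
tool_rot: [0.903, 0.43, -0.002, -0.0]
force: [-0.1, 0.7, -2.4]
finger_gap: 0.129
gripper_force: 117.9
```

Request:
{"api": "send_rows", "payload": {"commands": "0 0 0 0 .82;0 0 0 0 .82;0 0 0 0 .82;0 0 0 0 .82;0 0 0 0 .82;0 0 0 0 .82;0 0 0 0 .82;0 0 0 0 .82;0 0 0 0 .82;0 0 0 0 .82;0 0 0 0 .82;0 0 0 0 .82;0 0 0 0 .82;0 0 0 0 .87;0 0 0 0 0;0 0 0 0 0"}}

```text
t: 15.83
tcp_pos: [0.4347, 0.1007, 0.2993]
tool_rot: [0.999, 0.044, -0.001, -0.0]
force: [0.4, -0.2, -2.6]
finger_gap: 0.125
gripper_force: 118.0
```

```bash
python3 -c "
from tilt import *
a=snap('scene','g_s.png');b=snap('top','g_t.png')
print(proj(a,[[.434,.1,.3],[.6,.11,.18]]),proj(b,[[.434,.1,.3],[.6,.11,.18]]))
A=cv2.resize(a['pixels'][100:270,220:350],(0,0),fx=3,fy=3,interpolation=2)
B=cv2.resize(b['pixels'][100:270,190:320],(0,0),fx=3,fy=3,interpolation=2)
cv2.imwrite('pics/g.png',np.hstack([A,B])[:,:,::-1])"
```

```text
[[328.685  162.0566]
 [306.5986 229.7308]] [[232.2482 219.9543]
 [235.6596 170.6936]]
```

View pics/g.png

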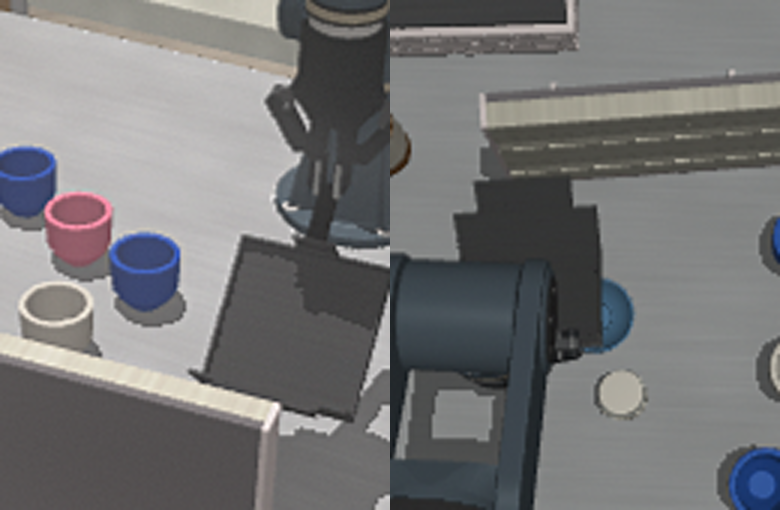

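```bash
python3 -c "
from tilt import *
import pickle
a,b=pickle.load(open('v0.pkl','rb'))
org=np.array([.4349,.1008,.2993]);f=lambda x,y:(220+x/3-.33,100+y/3-.33);g=lambda x,y:(190+(x-390)/3-.33,100+y/3-.33)
yw=np.radians(5.04)
Q=plane(a,[f(243,236),f(207,374),f(192,373)],org,yw,-.075)
d=Q[1]-Q[0];print(Q,np.hypot(*d),np.degrees(np.arctan2(-d[1],d[0])))
ex=np.array([np.cos(yw),np.sin(yw),0]);ey=np.array([-np.sin(yw),np.cos(yw),0])
L=onz(b,[g(475,182),g(572,179)],.204);K=onz(b,[g(456,214),g(598,207)],.185)
for P in(L,K):
  D=P-org;print(np.c_[D@ex,D@ey],'yaw',np.degrees(np.arctan2(*(P[0]-P[1])[:2]*[-1,1])))
F=onz(b,[g(485,126),g(780,104)],.235);print('panel edge again',F)
for th in (36,38,40,42):
    t=np.radians(th);tr=lambda x,z:((x+34)*np.cos(t)+(z-6)*np.sin(t),-(x+34)*np.sin(t)+(z-6)*np.cos(t)-3)
    P=[tr(22,-17),tr(168,-17),tr(168,33)]
    W=[org+ex*p[0]/1e3+[0,0,p[1]/1e3]-ey*.075 for p in P]
    print(th,((proj(a,W)-[220-.33,100-.33])*3).round(0).tolist(),[np.round(tr(*q),1).tolist() for q in((172,29),(180.5,65),(172,33))])
"
```

```text
[[ 0.0159 -0.063 ]
 [ 0.1106 -0.165 ]
 [ 0.1555 -0.1286]] 0.13914414786978788 47.1022393303806
[[ 0.1958  0.0444]
 [ 0.1922 -0.0548]] yaw 2.963177145433657
[[ 0.1682  0.0685]
 [ 0.1656 -0.0787]] yaw 4.012752009838001
panel edge again [[ 0.6761  0.1492  0.235 ]
 [ 0.7051 -0.147   0.235 ]]
36 [[238.0, 237.0], [194.0, 379.0], [184.0, 364.0]] [[180.2, -105.5], [208.2, -81.3], [182.5, -102.2]]
38 [[239.0, 237.0], [195.0, 380.0], [185.0, 367.0]] [[176.5, -111.7], [205.4, -88.6], [179.0, -108.5]]
40 [[239.0, 237.0], [197.0, 381.0], [186.0, 370.0]] [[172.6, -117.8], [202.2, -95.7], [175.2, -114.7]]
42 [[240.0, 237.0], [199.0, 381.0], [187.0, 373.0]] [[168.5, -123.7], [198.9, -102.7], [171.2, -120.8]]
```

Request:
{"api": "send_rows", "payload": {"commands": "0 0 0 0 -.35;0 0 .75 0 0;0 0 .75 0 0;0 0 .75 0 0;0 0 .75 0 0;0 0 .75 0 0;0 0 .75 0 0;0 0 .75 0 0;0 0 .75 0 0;0 0 .78 0 0;0 0 0 .5 0;0 0 0 .5 0;0 .2 0 .5 0;0 .5 0 .5 0;0 .6 0 0 0;0 .52 0 0 0;0 0 0 0 0;0 0 0 0 0"}}

```text
t: 17.43
tcp_pos: [0.4871, -0.0299, 0.2599]
tool_rot: [0.998, 0.056, 0.0, 0.0]
force: [-0.6, 0.9, -1.6]
finger_gap: 0.129
gripper_force: 118.1
```

```bash
python3 -c "
from tilt import *
b=snap('top','h_t.png')
print(readout.sense())
m=(b['pixels'].max(2)<72).astype(np.uint8)
for v in range(134,200,2):
    u=np.nonzero(m[v,240:330])[0]; print(v, (u.min()+240,u.max()+240,len(u)) if len(u) else None, b['pixels'][v,280].tolist())
"
```

```text
{'t': 17.4833, 'q': array([-0.2909,  0.3154,  1.7441, -0.0002,  1.0828,  1.1675]), 'qd': array([-0.0036, -0.0117,  0.0194,  0.0014, -0.0006,  0.0018]), 'tau': array([ -0.0254, -33.5008, -17.5493,   0.0397,  -0.1681,  -0.0001]), 'tcp_pos': array([ 0.4864, -0.0298,  0.2598]), 'tool_rot': array([ 0.9984,  0.0562, -0.0004, -0.    ]), 'force': array([-0.5582, -0.0304, -2.5939]), 'ft_torque': array([-0.0234,  0.0867,  0.0076]), 'gripper_force': 118.06542190024629, 'finger_gap': 0.12559045011251457}
134 None [168, 165, 151]
136 (np.int64(326), np.int64(326), 1) [172, 169, 154]
138 None [135, 133, 122]
140 None [79, 79, 72]
142 (np.int64(244), np.int64(244), 1) [75, 75, 68]
144 None [96, 94, 86]
146 None [106, 104, 95]
148 (np.int64(260), np.int64(290), 26) [52, 53, 54]
150 (np.int64(259), np.int64(290), 32) [57, 56, 57]
152 (np.int64(259), np.int64(290), 32) [56, 57, 57]
154 (np.int64(260), np.int64(290), 31) [55, 55, 55]
156 (np.int64(260), np.int64(298), 39) [54, 54, 54]
158 (np.int64(260), np.int64(298), 39) [54, 55, 55]
160 (np.int64(253), np.int64(298), 46) [55, 55, 56]
162 (np.int64(2
[... 268 characters left out ...]
int64(324), 18) [61, 71, 77]
174 (np.int64(252), np.int64(306), 16) [63, 73, 80]
176 (np.int64(251), np.int64(317), 12) [65, 75, 82]
178 (np.int64(251), np.int64(309), 7) [66, 77, 84]
180 (np.int64(258), np.int64(317), 7) [70, 82, 88]
182 (np.int64(257), np.int64(317), 8) [78, 89, 96]
184 (np.int64(256), np.int64(318), 7) [83, 93, 100]
186 (np.int64(256), np.int64(319), 11) [76, 87, 93]
188 (np.int64(255), np.int64(321), 9) [69, 79, 86]
190 (np.int64(254), np.int64(324), 12) [65, 74, 82]
192 (np.int64(245), np.int64(329), 22) [63, 72, 78]
194 (np.int64(244), np.int64(305), 23) [60, 69, 75]
196 (np.int64(252), np.int64(305), 32) [57, 66, 73]
198 (np.int64(251), np.int64(304), 39) [53, 62, 68]
```

```bash
python3 -c "
from tilt import *
b=snap('top');p=b['pixels'].max(2).astype(float)
for z,us in((.153,(262,268,275,282,288)),(.131,(255,257,294,296))):
  for u in us:
    c=p[140:170,u]; i=[k for k in range(1,29) if c[k]<66 and c[k-1]>=66 and c[k+1]<66][0]; v=140+i-1+(c[i-1]-66)/(c[i-1]-c[i])
    P=onz(b,[(u,v)],z)[0];D=P-[.691,-.012,0];y=np.radians(5.05);print(u,v,P,'panel xy',D[0]*np.cos(y)+D[1]*np.sin(y),-D[0]*np.sin(y)+D[1]*np.cos(y))
"
```

```text
262 148.67741935483872 [0.68  0.031 0.153] panel xy -0.007134649197543072 0.043788120184844743
268 148.21428571428572 [0.682  0.0117 0.153 ] panel xy -0.006911856857870269 0.024403937380259803
275 147.67567567567568 [ 0.6842 -0.0108  0.153 ] panel xy -0.0066573986914210724 0.0017720021653506693
282 146.975 [ 0.687  -0.0334  0.153 ] panel xy -0.005866202133797535 -0.020916281559399157
288 146.66666666666666 [ 0.6884 -0.0527  0.153 ] panel xy -0.006155351961294502 -0.04031065029764615
255 159.33333333333334 [0.65   0.0542 0.131 ] panel xy -0.03501253765376742 0.069558469993553
257 158.85714285714286 [0.6517 0.0477 0.131 ] panel xy -0.033865713746504135 0.06294405324930005
294 155.8235294117647 [ 0.6643 -0.0731  0.131 ] panel xy -0.03194683645229065 -0.05852715493336694
296 155.6818181818182 [ 0.6649 -0.0797  0.131 ] panel xy -0.03191749040444541 -0.06510316902943782
```

```bash
python3 -c "
from tilt import *
import pickle
a,b=pickle.load(open('v0.pkl','rb'))
org=np.array([.4349,.1008,.2993]);f=lambda x,y:(220+x/3-.33,100+y/3-.33);g=lambda x,y:(190+(x-390)/3-.33,100+y/3-.33)
yw=np.radians(3.6);ex=np.array([np.cos(yw),np.sin(yw),0]);ey=np.array([-np.sin(yw),np.cos(yw),0])
for n,p,q in(('plate corner y-',(192,373),(599,206)),('',(190,372),(600,207))):
  P,e=tri(a,[f(*p)],b,[g(*q)]);D=P-org;print(n,P,e,'rel',D@ex,D@ey,D[2])
for y in(-.075,-.080):
  Q=plane(a,[f(243,236),f(205,374),f(192,373)],org,yw,y);d=Q[1]-Q[0];print(Q,np.hypot(*d),np.degrees(np.arctan2(-d[1],d[0])))
p=cv2.imread('pics/g_s.png').max(2).astype(int)
print(p[216:242:1,280:300])
"
```

```text
plate corner y- [0.6074 0.0401 0.1796] 0.008368195514917973 rel 0.16839297441681372 -0.07139705100494599 -0.11971799625684482
 [0.6067 0.0384 0.1795] 0.007055036404235921 rel 0.16751461972559592 -0.07301713716335419 -0.11980200638934918
[[ 0.0165 -0.064 ]
 [ 0.1104 -0.1675]
 [ 0.1467 -0.1381]] 0.13979573917252386 47.79800814208056
[[ 0.0011 -0.0749]
 [ 0.0964 -0.1801]
 [ 0.1333 -0.1502]] 0.1418946028875224 47.79800814208059
[[184 183 183 185 185 186 186 189 198 139  77  59  82  88  87  88  86  88
   86  86]
 [183 186 184 185 184 184 186 188 201 118  60  80  86  88  86  86  86  87
   87  88]
 [184 185 184 183 184 186 186 189 181 104  57  84  89  87  88  87  86  88
   88  86]
 [186 187 184 183 184 185 186 196 139  73  59  84  88  88  87  87  84  85
   86  85]
 [185 185 185 187 186 185 186 197 133  69  60  85  89  87  88  90  86  86
   85  85]
 [184 189 187 187 187 189 191 179 105  63  80  87  87  85  85  87  85  90
   87  87]
 [184 184 192 172 194 201 200 180 101  58  84  89  86  87  86  84  86  86
   84  86]
 [187 190 150  99 118 124 171 138  77  56  85  88  87  87  88  86  85  86
   
[... 838 characters left out ...]
 215 219
  215 221]
 [130 141 139 160 165 207 236 235 230 225 225 223 220 220 219 217 218 216
  216 220]
 [137 132 130 132 129 139 147 165 163 201 232 230 227 225 222 219 220 215
  220 222]
 [ 97 110 122 134 135 131 129 131 129 137 146 160 183 204 225 229 225 221
  223 222]
 [ 81  84  85  90  97 122 124 135 134 130 128 130 134 137 144 161 179 203
  232 232]
 [ 82  81  81  79  80  88  86  88  97 121 125 134 135 130 128 130 133 138
  143 160]
 [ 83  83  81  85  83  80  79  80  81  86  85  97  99 120 123 133 135 130
  126 128]
 [ 83  84  85  84  82  82  82  82  82  81  81  83  79  85  85  98 100 120
  136 136]
 [ 83  84  83  84  83  83  83  83  83  83  83  81  82  82  81  82  80  84
   89  97]]
```

Request:
{"api": "send_rows", "payload": {"commands": "0 0 0 .15 -.15;0 0 0 0 0;0 .165 0 -.18 0;0 .165 0 -.18 0;0 .165 0 -.18 0;0 .165 0 -.18 0;0 0 0 0 0;0 0 0 0 0"}}

```text
t: 18.2
tcp_pos: [0.5001, -0.0285, 0.2717]
tool_rot: [0.998, 0.061, 0.0, 0.0]
force: [0.1, -0.1, -2.0]
finger_gap: 0.124
gripper_force: 118.1
```

Request:
{"api": "send_rows", "payload": {"commands": "0 .165 0 -.18 0;0 .165 0 -.18 0;0 0 0 0 0;0 0 0 0 0"}}

```text
t: 18.53
tcp_pos: [0.5066, -0.0277, 0.2788]
tool_rot: [0.998, 0.061, 0.0, 0.0]
force: [0.8, -0.8, -2.8]
finger_gap: 0.132
gripper_force: 118.1
```

Request:
{"api": "send_rows", "payload": {"commands": "0 .165 0 -.18 0;0 .165 0 -.18 0;0 .1 0 -.14 0;0 0 0 0 0;0 0 0 0 0"}}

```text
t: 18.95
tcp_pos: [0.515, -0.0266, 0.2888]
tool_rot: [0.998, 0.061, 0.0, 0.0]
force: [-0.1, -0.5, -1.9]
finger_gap: 0.131
gripper_force: 118.1
```

```bash
python3 -c "
from tilt import *
b=snap('top','i_t.png');p=b['pixels'].max(2).astype(int);print(readout.sense()['tcp_pos'],readout.sense()['force'])
for u in(255,265,275,285,295):print(u,p[132:164,u])
"
```

```text
[ 0.5148 -0.0265  0.2885] [-0.1516  0.142  -2.5911]
255 [169 175 173 173 173 172 174 177 116  80  79  81  77  86  69  75  78  80
  81  82  81  82  81  81  81  81  81  82  81  82  81  84]
265 [173 172 171 174 173 174 177 139  87  78  79  80  82  48  51  55  65  71
  73  76  76  79  81  81  82  84  85  86  89  91  95  97]
275 [172 171 172 171 171 174 158  92  77  80  78  77  62  55  55  55  55  51
  59  67  70  73  75  77  79  81  82  82  84  85  87  88]
285 [178 178 178 177 179 184 104  77  80  78  82  63  55  54  54  56  56  54
  55  55  54  60  66  69  73  76  77  79  81  82  82  83]
295 [169 167 168 170 174 117  77  80  81  80  80  97  83  57  54  56  55  54
  54  55  55  54  55  54  60  67  71  73  76  78  79  81]
```

Request:
{"api": "send_rows", "payload": {"commands": "0 -.05 0 .3 0;0 0 0 0 0;0 0 0 0 0;0 0 0 0 0;0 0 0 0 0", "grip_force": 20}}

```text
t: 19.42
tcp_pos: [0.5138, -0.0267, 0.2825]
tool_rot: [0.998, 0.061, 0.0, -0.0]
force: [0.5, -0.0, -2.3]
finger_gap: 0.123
gripper_force: 118.1
```

Request:
{"api": "send_rows", "payload": {"commands": "0 -.17 0 .4 0;0 -.17 0 .4 0;0 -.17 0 .4 0;0 -.17 0 .4 0;0 -.17 0 .4 0;0 0 0 0 0;0 0 0 0 0"}}

```text
t: 20.0
tcp_pos: [0.4969, -0.029, 0.2421]
tool_rot: [0.998, 0.061, -0.0, 0.0]
force: [-0.6, -0.8, 1.0]
finger_gap: 0.124
gripper_force: 117.3
```

```bash
python3 -c "
from tilt import *
b=snap('top','j_t.png');p=b['pixels'].max(2).astype(int);s=readout.sense();print(s['tcp_pos'],s['force'],s['ft_torque'])
for u in(255,265,275,285,295):print(u,p[132:164,u])
"
```

```text
[ 0.4971 -0.0291  0.2425] [-2.19   -0.2222  0.7274] [-0.2168 -0.1149 -0.1762]
255 [170 177 174 173 174 172 174 177 116  81  79  80  76  83  98 101  78  57
  51  50  51  50  50  49  51  51  50  50  50  50  51  51]
265 [174 173 172 174 174 175 178 139  87  79  80  81  83  46  35  57  54  51
  51  51  51  51  51  51  51  50  51  64  66  52  47  41]
275 [173 172 172 173 172 176 158  91  78  81  77  79  64  40  57  52  50  50
  50  51  50  52  51  51  50  50  50  50  54  59  59  57]
285 [179 178 178 178 180 185 104  78  79  77  82  65  40  56  52  51  50  51
  50  50  52  51  50  51  50  50  50  57  59  58  59  58]
295 [168 168 170 170 174 117  78  81  81  81  81  84  59  48  48  47  50  48
  48  49  48  49  47  51  41  33  34  54  59  58  59  58]
```

Request:
{"api": "send_rows", "payload": {"commands": "0 -.1 0 .36 0;0 -.1 0 .36 0;0 -.1 0 .36 0;0 -.1 0 .36 0;0 -.08 0 .36 0;0 0 0 0 0;0 0 0 0 0"}}

```text
t: 20.63
tcp_pos: [0.4786, -0.0284, 0.2031]
tool_rot: [0.998, 0.06, -0.01, -0.003]
force: [-12.1, -3.3, 1.8]
finger_gap: 0.126
gripper_force: 86.4
```

```bash
python3 -c "
from tilt import *
s=readout.sense();print(s['tcp_pos'],s['force'],s['ft_torque'])
a=snap('scene','k_s.png');b=snap('top','k_t.png')
A=cv2.resize(a['pixels'][110:270,220:350],(0,0),fx=3,fy=3,interpolation=2)
B=cv2.resize(b['pixels'][110:270,220:350],(0,0),fx=3,fy=3,interpolation=2)
cv2.imwrite('pics/k.png',np.hstack([A,B])[:,:,::-1])"
```

```text
[ 0.4786 -0.0284  0.2031] [-12.1214  -3.2889   1.8094] [-0.4795  2.1265 -0.7753]
```

View pics/k.png

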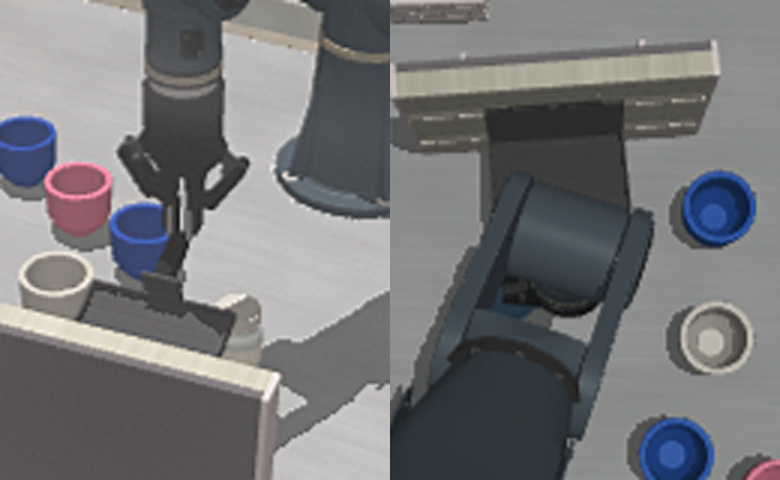

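```bash
python3 -c "
from tilt import *
from scipy.optimize import brentq
import pickle
a,b=pickle.load(open('v0.pkl','rb'))
f=lambda x,y:(220+x/3-.33,110+y/3-.33);g=lambda x,y:(220+(x-390)/3-.33,110+y/3-.33)
y=np.radians(5.05);G=np.array([.691,-.012,.15])
def pan(P):
  D=P-G;return np.c_[D@[np.cos(y),np.sin(y),0],D@[-np.sin(y),np.cos(y),0],D[:,2]]*1e3
F=lambda z:onz(a,[f(90,284),f(235,318)],z)
w=lambda z:np.linalg.norm(F(z)[0]-F(z)[1])-.150
for z in(.10,.13,.16,.19):print(z,w(z),pan(F(z)).tolist())
print('plate top edge @z.155',pan(onz(b,[g(487,108),g(622,102)],.155)))
print('plate/deck junction',pan(onz(b,[g(489,142),g(625,135)],.10)))
print(b['pixels'].shape); p=cv2.imread('pics/k_t.png').max(2).astype(int)
for u in(254,262,270,278,286,294):print(u,p[134:162,u])
"
```

```text
0.1 0.012374811645420536 [[-220.08676318756852, -102.22748680849311, -50.000000000000014], [-223.3838933820702, 60.113846158087824, -50.000000000000014]]
0.13 0.006747278163331649 [[-184.65684550302547, -85.9823635307063, -19.99999999999999], [-187.83970483016586, 70.73259624696301, -19.99999999999999]]
0.16 0.0011197446812426237 [[-149.2269278184824, -69.73724025291934, 10.000000000000037], [-152.2955162782615, 81.35134633583814, 10.000000000000037]]
0.19 -0.004507788800846374 [[-113.79701013393954, -53.49211697513249, 39.99999999999995], [-116.75132772635723, 91.9700964247132, 39.99999999999995]]
plate top edge @z.155 [[  4.4041  75.1857   5.    ]
 [  1.2253 -69.942    5.    ]]
plate/deck junction [[-18.4661  78.4471 -50.    ]
 [-20.7909 -73.822  -50.    ]]
(420, 560, 3)
254 [167 168 168 167 168 172 116  81  79  80  80  86  61  50  44  44  44  44
  44  43  44  42  44  50  58  62  62  61]
262 [170 169 169 169 173 157  93  77  79  76  78  55  58  47  45  44  45  44
  45  45  44  45  41  58  62  62  61  62]
270 [171 171 171 173 178 101  77  81  80  82  75  45  40  44  44  44  45  44
  43  45  43  44  51  61  64  62  61  63]
278 [170 171 171 175 137  87  79  81  81  85  55  38  43  43  44  43  44  44
  45  44  45  47  61  65  63  62  62  63]
286 [177 179 181 185 104  76  80  78  77  65  42  43  44  45  44  45  44  45
  45  44  43  54  62  62  62  62  62  62]
294 [176 176 180 138  85  80  82  81  84  73  56  45  44  44  43  44  43  44
  44  43  48  61  64  62  62  60  62  62]
```

Request:
{"api": "send_rows", "payload": {"commands": "0 -.25 0 0 0;0 -.25 0 0 0;0 0 0 0 0;0 0 0 0 0", "grip_force": 20}}

```text
t: 21.07
tcp_pos: [0.4741, -0.0304, 0.2053]
tool_rot: [0.998, 0.061, -0.004, -0.001]
force: [-6.7, -1.4, -0.7]
finger_gap: 0.124
gripper_force: 84.9
```

Request:
{"api": "send_rows", "payload": {"commands": "0 -.04 0 .36 0;0 -.04 0 .36 0;0 0 0 0 0;0 0 0 0 0"}}

```text
t: 21.4
tcp_pos: [0.4711, -0.03, 0.1902]
tool_rot: [0.998, 0.061, -0.006, -0.002]
force: [-8.1, -0.6, -0.6]
finger_gap: 0.128
gripper_force: 86.5
```

Request:
{"api": "send_rows", "payload": {"commands": "0 -.25 0 0 0;0 -.1 0 .36 0;0 -.05 0 .36 0;0 0 0 0 0;0 0 0 0 0"}}

```text
t: 21.82
tcp_pos: [0.469, -0.0302, 0.1772]
tool_rot: [0.998, 0.06, 0.002, -0.002]
force: [1.7, 7.8, 1.1]
finger_gap: 0.122
gripper_force: 86.6
```

Request:
{"api": "send_rows", "payload": {"commands": "0 -.15 0 .3 0;0 0 0 .35 0;0 0 0 .35 0;0 0 0 0 0;0 0 0 0 0"}}

```text
t: 22.23
tcp_pos: [0.4684, -0.027, 0.1582]
tool_rot: [0.998, 0.057, 0.005, -0.005]
force: [7.2, 24.1, 6.0]
finger_gap: 0.125
gripper_force: 88.2
```

```bash
python3 -c "
from tilt import *
b=snap('top','l_t.png');a=snap('scene','l_s.png');p=b['pixels'].max(2).astype(int)
s=readout.sense();print(s['tcp_pos'],s['force'],s['ft_torque'])
for u in(262,270,278,286):print(u,p[134:166,u])
q=a['pixels'].max(2).astype(int)
for u in(255,262,270,275,280,285,290,295,300):print(u,q[196:240,u])
"
```

```text
[ 0.4684 -0.027   0.1584] [ 6.9498 24.265   6.4894] [ 3.951  -1.4259 -0.2979]
262 [171 170 170 170 174 158  93  78  80  77  79  52  36  63  66  55  40  39
  39  39  39  38  48  62  66  66  65  64  64  65  65  65]
270 [172 173 172 174 178 101  77  81  80  82  73  41  62  68  55  40  39  39
  39  38  39  48  64  66  66  65  65  65  65  65  65  65]
278 [171 172 173 177 137  87  79  81  82  85  54  38  63  56  41  39  38  40
  39  37  50  65  67  67  64  65  65  65  65  66  66  66]
286 [178 180 181 187 105  77  80  76  77  89 103  84  55  40  38  38  38  38
  39  47  64  66  65  65  65  67  66  65  66  65  66  67]
255 [189 191 189 190 191 188 189 189 190 189 188 189 188 189 189 195 174  93
  61  66  95  96  85 107 230 229 225 224 224 228 214 140 133 122  89  84
  85  86  85  85  85  84  85  85]
262 [110 110 110 109 101 103 112 113 107 103 118 185 189 188 188 185 188 203
 133  68  60  81  97  91  83 126 230 230 228 227 225 228 206 140 134 124
  88  83  85  86  85  84  83  85]
270 [114 112 111 110 112 105 100 102 111 112 112 111  99  81  75  72  73  87
  90  90  71  65  68  95  98  92  84 
[... 473 characters left out ...]
9 199 193 194 192 189 189 188 190 190 187
 186 189 189 191 198 110  62  63  97  97  95  94  80 190 230 224 221 220
 224 231 210 143 134 123  89  82]
290 [197 196 195 194 193 196 192 191 194 191 188 191 191 190 188 191 190 193
 193 195 194 192 187 193 106  62  66  71  94  98  96  85 130 228 227 222
 222 221 226 234 151 130 128  86]
295 [192 193 194 195 194 193 194 193 191 191 191 190 216 169 130 128 133 131
 131 132 131 133 132 135 143  80  63  68  66  72  98 101  92  80 226 229
 222 221 219 222 230 163 132 136]
300 [193 192 194 194 193 193 193 193 195 188 190 199 138 127 131 132 129 119
 214 236 241 175 136 136 140 141 125 129 124 114 130 148 166 164 153 208
 226 225 223 222 225 231 209 143]
```

Request:
{"api": "send_rows", "payload": {"commands": "0 0 -.18 0 0;0 0 0 0 0;0 0 0 0 0"}}

```text
t: 22.58
tcp_pos: [0.4684, -0.0261, 0.1584]
tool_rot: [0.998, 0.059, 0.005, -0.002]
force: [5.0, 14.8, 4.2]
finger_gap: 0.126
gripper_force: 88.0
```

Request:
{"api": "send_rows", "payload": {"commands": "14 0 0 0 0;18 0 0 0 0;22 0 0 0 0;30 0 0 0 0;30 0 0 0 0;30 0 0 0 0"}}

```text
t: 23.08
tcp_pos: [0.4651, -0.0296, 0.1577]
tool_rot: [0.998, 0.061, 0.001, 0.0]
force: [-0.5, -0.4, 0.4]
finger_gap: 0.351
gripper_force: 0.0
```

```bash
python3 -c "
from tilt import *
b=snap('top','m_t.png');a=snap('scene','m_s.png');p=b['pixels'].max(2).astype(int)
s=readout.sense();print(s['tcp_pos'],s['force'],s['ft_torque'])
for u in(254,262,270,278,286,294):print(u,p[134:166,u])
q=a['pixels'].max(2).astype(int)
for u in(250,255,262,270,285,290,295,):print(u,q[206:240,u])
"
```

```text
[ 0.4649 -0.0295  0.1577] [0.2382 0.8554 0.0793] [0.0152 0.0376 0.0443]
254 [168 168 168 168 169 172 116  82  79  80  82  71  62  59  75  57  37  33
  33  31  64  71  71  69  70  71  72  71  70  71  71  71]
262 [171 170 169 170 173 157  93  78  79  77  79  53  39  70  73  43  31  34
  31  48  69  73  72  70  71  72  71  73  72  72  73  71]
270 [171 172 172 173 178 101  77  81  81  82  74  43  70  75  57  36  33  33
  40  68  74  73  72  72  72  74  73  73  73  73  72  73]
278 [171 172 172 176 137  87  79  81  81  84  55  38  69  66  41  32  34  31
  58  72  75  73  73  72  73  73  73  72  74  74  75  74]
286 [178 179 181 187 106  77  80  77  76  89  97 183 106  46  34  33  33  40
  70  74  74  73  73  74  74  72  73  73  73  74  75  74]
294 [175 177 180 138  86  81  81  81  81  99 100 106  84  82  83  82  81  89
  96 126  88  78  80 139 144 142 139 139 137 139 140 140]
250 [104 105 103 105 119 121 140 110 103 108 109 101 140 226 228 224 224 226
 232 211 144 135 101  84  84  86  87  85  85  86  85  85  86  83]
255 [188 188 190 187 187 189 190 187 185 190 189 194 197 155 223 226 223 222
 223 228 213 141 133 123  87  84  85  85  85  84  85  84  86  85]
262 [118 186 190 188 188 185 186 188 188 189 187 189 188 194 196 151 225 229
 227 227 225 229 205 140 133 122  87  85  86  84  86  86  84  86]
270 [111 109  96 184 189 189 187 186 186 188 193 194 191 191 194 193 197 153
 222 227 226 229 230 231 215 142 132 123  89  83  85  85  87  87]
285 [202  90  46  53  55  55  55  50  43  33 128 180 193 154 141 180 191 184
 183 185 181 216 227 222 220 221 223 231 211 143 133 125  90  84]
290 [189 191 190 193 189 190 191 194 195 193 193 192 182 182 200 209 162 161
 146 143 144 141 166 226 224 222 221 222 227 234 147 130 127  87]
295 [191 192 223 144 127 130 131 132 131 131 132 131 132 131 136 150 166 163
 154 137 137 153 155 134 219 225 222 221 220 221 231 164 132 136]
```

```bash
python3 -c "
from tilt import *
b=snap('top');p=b['pixels'].max(2).astype(int)
y=np.radians(5.05);G=np.array([.691,-.012,.15])
def pan(P):
  D=np.atleast_2d(P)-G;return (np.c_[D@[np.cos(y),np.sin(y),0],D@[-np.sin(y),np.cos(y),0],D[:,2]]*1e3).round(1)
for v in(150,152,156,160,164,168):print(v,p[v,236:304])
# predicted pixels for level seated tray at panel y=0 : plate top rear, plate front bottom(junction deck top)
R=np.array([[np.cos(y),-np.sin(y),0],[np.sin(y),np.cos(y),0],[0,0,1]])
W=lambda x,yy,z:G+R@np.array([x,yy,z])/1e3
for n,x,z in(('plate top rear',0,4),('plate top front',-4,4),('junction',-4,-56),('front edge top',-150,-46)):
  print(n,proj(b,[W(x,yy,z) for yy in(75,0,-75)]).round(1).tolist())
"
```

```text
150 [90 89 83 83 81 79 78 78 77 78 75 43 40 40 41 39 39 36 36 35 36 33 34 35
 32 31 32 33 34 33 32 32 33 32 33 34 34 33 31 34 33 34 34 34 33 34 33 33
 33 32 34 33 30 32 31 31 47 78 82 80 81 80 79 76 79 80 82 85]
152 [ 78  79  79  79  79  80  80  80  80  80  77  56  34  31  33  34  34  35
  33  33  33  33  33  33  33  32  32  32  32  31  31  31  32  30  38  39
  39  48  48  49  49  57  57  58  68  69  70  71  70  71  71  71  71  71
  71  70  74  96  97  98 100  98 101 101 100  97 145 155]
156 [ 96  97  95  96  95  97  97 100  98 101  98  98  81  62  69  71  72  71
  71  71  70  72  73  73  73  73  72  71  72  73  72  72  73  73  72  72
  71  72  73  72  72  72  71  73  72  72  72  73  73  72  73  72  72  72
  72  72  54  73  80  80  81  76  75 106 109 109 106 121]
160 [ 83  82  78  79  79  82  83  82  80  79  80  82  78  63  70  72  72  72
  73  72  72  71  71  71  72  72  71  72  72  73  73  72  73  73  73  72
  73  74  72  72  73  72  72  73  73  73  74  72  73  73  72  73  73  73
  73  74  46  88 140 141 141 141 141 141 140 143 143 142]
164 [142 141 141 140 140 141 141 141 141 144  87  80  84  65  69  72  71  71
  72  72  73  71  73  72  72  72  73  71  72  71  73  73  73  73  72  72
  73  74  74  74  75  75  75  74  75  76  75  74  74  75  74  74  74  74
  74  75  70  70 140 143 141 141 142 141 141 141 141 141]
168 [138 138 138 138 138 139 139 139 139 140 143  89  82  76  61  69  70  71
  71  71  72  72  72  72  72  73  72  72  73  74  73  74  74  74  74  74
  73  73  73  74  73  73  74  73  74  74  74  75  74  75  75  75  75  73
  74  74  72  54 121 139 138 138 138 137 137 137 137 137]
plate top rear [[252.2, 147.1], [275.4, 145.6], [298.6, 144.0]]
plate top front [[252.2, 148.3], [275.5, 146.8], [298.7, 145.2]]
junction [[253.6, 153.2], [275.8, 151.7], [297.9, 150.3]]
front edge top [[256.0, 195.4], [278.7, 193.9], [301.3, 192.3]]
```

Request:
{"api": "send_rows", "payload": {"commands": "40 0 0 -.9 0;40 0 0 -.9 0;40 0 0 -.9 0;40 0 0 -.9 0;40 .34 .97 0 0;40 .34 .97 0 0;40 .34 .97 0 0;40 .34 .97 0 0;40 .34 .97 0 0;40 .34 .97 0 0;40 .34 .97 0 0;40 .34 .97 0 0;40 .34 .97 0 0;40 .34 .97 0 0;40 .34 .97 0 0;40 .34 .97 0 0;40 .34 .97 0 0;40 .34 .97 0 0;40 .24 .94 0 0;40 0 0 0 0"}}

```text
t: 24.9
tcp_pos: [0.6002, -0.3094, 0.2294]
tool_rot: [0.998, 0.06, 0.001, 0.002]
force: [0.9, 0.1, 0.4]
finger_gap: 0.462
gripper_force: 0.0
```

```bash
python3 -c "
from tilt import *
b=snap('top','n_t.png');p=b['pixels'].max(2).astype(int);s=readout.sense();print(s['tcp_pos'],s['tool_rot'])
m=((p[140:215,235:310]<85)).astype(np.uint8)
for u in(252,258,265,272,280,288):print(u,p[140:160,u],p[184:212,u])
print(onz(b,[(315,262),(329,180),(349,275)],.07))
for v in (160,175,190,200,204,208):print(v,p[v,238:304])
"
```

```text
[ 0.5992 -0.3071  0.2292] [0.9982 0.0599 0.0002 0.0003]
252 [141  90  79  82  83  80  99 101 106  72  40  34  33  32  58  71  72  73
  71  73] [74 74 73 75 76 51 62 78 73 69 73 79 81 85 93 94 93 92 92 91 89 88 88 88
 86 85 84 84]
258 [105  78  82  82  83  62  41  71  75  51  34  35  33  39  68  73  74  72
  72  72] [69 69 66 71 77 83 85 88 89 90 91 92 93 94 94 95 95 95 95 95 95 94 94 94
 92 91 89 89]
265 [91 80 82 82 85 48 38 71 66 40 33 33 33 58 72 75 73 72 74 75] [80 81 82 82 84 84 84 86 86 87 87 88 88 88 90 90 90 91 91 92 92 94 94 95
 96 95 95 93]
272 [80 83 79 85 63 41 72 76 49 36 34 32 41 71 76 76 74 73 74 74] [77 77 78 79 79 80 81 82 83 84 84 85 85 85 85 86 88 88 88 90 91 92 95 94
 95 97 98 99]
280 [82 83 79 85 47 71 77 60 37 33 33 32 68 76 76 75 73 73 75 75] [68 71 71 73 75 76 77 78 79 79 80 81 81 83 82 84 84 84 85 85 87 88 88 89
 90 91 93 95]
288 [ 80  81  81  87  98 157  96  41  33  34  32  50  73  76  74  75  73  74
  74  74] [78 78 61 60 64 67 69 70 70 73 75 76 77 77 78 79 80 80 82 82 83 84 85 85
 86 87 86 88]
[[ 0.3203 -0.1498  0.07  ]
 [ 0.5983 -0.1955  0.07  ]
 [ 0.2795
[... 956 characters left out ...]
 90  90  88  88  87  87  88  87
  86  85  85  85  85  85  84  84  82  82  82  81  82  79  80  79  79  77
  77  76  76  76  75  73  72  71  70  69  68  66]
204 [144 145 150  78  68  69  67  74  80  85  86  88  87  88  89  92  92  94
  93  94  95  96  95  94  94  94  93  92  93  91  92  90  91  90  91  91
  89  89  88  87  88  87  87  86  85  85  84  85  84  84  83  83  81  81
  81  80  80  79  78  77  77  77  76  74  73  72]
208 [130  73  65  63  70  76  79  82  82  83  83  84  85  85  86  87  89  90
  89  91  92  92  94  94  95  96  96  96  95  96  95  95  96  96  95  97
  96  96  95  93  93  91  90  89  88  89  88  87  86  86  86  85  85  84
  84  82  83  81  81  80  80  79  79  78  77  76]
```

Request:
{"api": "send_rows", "payload": {"commands": "40 .04 -.08 .9 0;40 0 0 .9 0;40 0 0 .9 0;40 0 0 .9 0;40 0 0 .9 0;40 0 0 .9 0;40 0 0 .9 0;40 0 0 .9 0;40 0 0 .9 0;40 0 0 .85 0;40 0 0 .8 0;40 0 0 0 0;40 0 0 0 0"}}

```text
t: 26.03
tcp_pos: [0.5986, -0.3021, 0.0339]
tool_rot: [0.998, 0.061, -0.001, -0.001]
force: [0.3, 0.8, -0.2]
finger_gap: 0.47
gripper_force: 0.0
```

Request:
{"api": "send_rows", "payload": {"commands": "0 0 0 0 0;0 0 0 0 0;0 0 0 0 0;0 0 0 0 0;0 0 0 0 0;0 0 0 0 0;0 0 0 0 0", "grip_force": 50}}

```text
t: 26.62
tcp_pos: [0.6003, -0.3045, 0.0371]
tool_rot: [0.998, 0.061, 0.001, 0.001]
force: [-1.8, 1.0, 4.8]
finger_gap: 0.107
gripper_force: 46.5
```

```bash
python3 -c "
from tilt import *
b=snap('top','o_t.png');p=b['pixels'].max(2).astype(int);s=readout.sense();print(s['tcp_pos'],s['force'],s['finger_gap'])
for u in(256,262,268,275,282,288):print(u,p[184:212,u])
"
```

```text
[ 0.6003 -0.3045  0.0371] [-2.4685 -0.1571  5.9349] 0.10899179683107764
256 [72 72 70 71 72 70 74 74 75 51 46 43 38 58 71 70 72 65 74 76 76 76 76 68
 58 57 64 68]
262 [74 73 72 75 48 40 42 43 41 42 41 43 42 69 62 57 60 65 69 71 73 73 73 74
 73 73 73 73]
268 [75 46 39 42 39 48 58 64 68 71 72 72 73 74 73 73 73 73 72 72 74 73 73 73
 72 73 73 73]
275 [73 73 72 73 73 73 73 73 73 72 73 72 73 73 73 74 72 73 73 73 73 73 73 73
 74 73 75 76]
282 [73 72 72 72 72 73 74 73 73 73 73 73 73 73 72 73 73 74 76 50 34 33 37 38
 40 41 41 40]
288 [72 73 73 73 72 72 73 72 73 72 72 73 73 73 73 74 74 73 56 33 35 38 36 28
 54 71 74 74]
```

```bash
python3 -c "
import cv2,numpy as np
p=cv2.imread('pics/o_t.png').max(2).astype(int)
for v in range(140,226,2):print(v,''.join(' .:-=+*#%@'[9-min(9,x//14)] for x in p[v,240:306]))
q=cv2.imread('pics/n_t.png')
"
```

```text
140              ...::::---=---=======================================
142 ===========================================================--+++++
144 ===============================+++++********#=-------::--:=+++++++
146 ===-=-==-----:+**##########+++++=++=+++===+++-:----==---+++++=====
148 :--     ....::==========+++++++*****#################=+++++=======
150 =======*#############################################++++=========
152 =======*#########################****++++++++++===+*=++===========
154 =========*****++++++++++=++======================*+++===---=======
156 ---:----=++====+===============================*+=+===---------===
158 =========++++++++++++========================+*==+==------------==
160 =========+==========+=======================*+=+===---------------
162       -==+===+==+==+=======================*+++==-----------------
164       -==++==============================+*=++==------------------
166        -==+++===========================++++====------------------
168        -==++=+=========================*+++========---------------
170        -==++===================
[... 1252 characters left out ...]
: :=++++=+==+++====================#####**###+===============
208      ---+++++=+++++===================+#####*###*=================
210       -=++++++++++==================+*#########+==================
212      :===+++++++===================+#########+====================
214     :=======*++===================*#########======================
216    :======-+++===================*########*=======================
218   -=====--+++==================*#########*=======================+
220  -=======++===================*#########+=======================+*
222 ======-+++==================+#########*=======================++*+
224 =====-+++==================*#########+=======================+*+=-
```

Request:
{"api": "send_rows", "payload": {"commands": "0 0 0 -.5 0;0 0 0 -.9 0;0 0 0 -1 0;0 0 0 -1 0;0 0 0 -1 0;0 0 0 -1 0;0 0 0 -1 0;0 0 0 -1 0;0 0 0 -1 0;0 0 0 -1 0;0 0 0 0 0;0 0 0 0 0", "grip_force": 60}}

```text
t: 27.67
tcp_pos: [0.6001, -0.3035, 0.2244]
tool_rot: [0.998, 0.061, 0.001, 0.001]
force: [-0.6, 0.6, -2.3]
finger_gap: 0.096
gripper_force: 59.2
```

Request:
{"api": "send_rows", "payload": {"commands": "0 .136 -.5 0 0;0 .136 -.95 0 0;0 .136 -.95 0 0;0 .136 -.95 0 0;0 .136 -.95 0 0;0 .136 -.95 0 0;0 .136 -.95 0 0;0 .136 -.95 0 0;0 .136 -.95 0 0;0 .136 -.95 0 0;0 .136 -.95 0 0;0 .136 -.95 0 0;0 .136 -.95 0 0;0 .136 -.95 0 0;0 .136 -.95 0 0;0 .136 -.95 0 0;0 .136 -.95 0 0;0 .136 -.95 0 0;0 .136 -.95 0 0;0 0 -.2 0 0"}}

```text
t: 29.33
tcp_pos: [0.6053, 0.061, 0.221]
tool_rot: [0.998, 0.063, -0.002, -0.001]
force: [-0.8, 0.5, -1.6]
finger_gap: 0.098
gripper_force: 59.1
```

```bash
cat > rim.py <<'E'
from tilt import *
def ell(s,box,name=''):
    u0,v0,u1,v1=box;p=s['pixels'][v0:v1,u0:u1].astype(int);m=((p[...,0]-p[...,2]>6)&(p[...,0]>90)).astype(np.uint8)
    c=max(cv2.findContours(m,cv2.RETR_EXTERNAL,cv2.CHAIN_APPROX_NONE)[0],key=cv2.contourArea)
    h=cv2.convexHull(c);(x,y),r=cv2.minEnclosingCircle(h);print(name,'bb',np.add(cv2.boundingRect(h),(u0,v0,0,0)),'circ',(x+u0,y+v0,r));return (x+u0,y+v0)
E
python3 -c "
from rim import *
b=snap('top','p_t.png');s=readout.sense();print(s['tcp_pos'],s['force'],s['finger_gap'])
p=b['pixels'].astype(int);w=(p[...,0]-p[...,2]>6)&(p[...,0]>90)
for v in range(136,200,2):print(v,''.join('#' if w[v,u] else '.' for u in range(230,310)))
"
```

```text
[0.6054 0.0601 0.2212] [-0.4739  0.5665 -1.6662] 0.0945261433654722
136 ......................................##########################################
138 ......................................#######################...................
140 ................................................................................
142 .......................................................................#..######
144 ......................................###...............########################
146 .....................................#########..........#.......................
148 .........................................#########..............................
150 .....................................#######...#####...........................#
152 ....................................##..########.#####.........#################
154 .........................................#########..###.........................
156 .........................................##########..###........................
158 .........................................###########..###.......................
160 ........
[... 987 characters left out ...]
....................
184 ................................................................................
186 ................................................................................
188 ................................................................................
190 ................................................................................
192 ................................................................................
194 ................................................................................
196 ................................................................................
198 ................................................................................
```

Request:
{"api": "send_rows", "payload": {"commands": "0 .12 .27 .3 0;0 0 0 .7 0;0 0 0 .7 0;0 0 0 .7 0;0 0 0 .7 0;0 0 0 .6 0;0 0 0 .4 0;0 0 0 0 0;0 0 0 0 0"}}

```text
t: 30.13
tcp_pos: [0.6105, 0.0506, 0.1401]
tool_rot: [0.998, 0.061, -0.001, -0.0]
force: [0.4, 0.7, -1.2]
finger_gap: 0.097
gripper_force: 59.2
```

Request:
{"api": "send_rows", "payload": {"commands": "0 0 0 .1 0;0 0 0 .1 0;0 0 0 .1 0;0 0 0 0 0;0 0 0 0 0"}}

```text
t: 30.55
tcp_pos: [0.6107, 0.0512, 0.1349]
tool_rot: [0.998, 0.061, 0.0, 0.0]
force: [1.0, -0.9, -1.3]
finger_gap: 0.099
gripper_force: 59.2
```

Request:
{"api": "send_rows", "payload": {"commands": "0 -.1 -.2 .08 0;0 0 0 .08 0;0 0 0 0 0;0 0 0 0 0"}}

```text
t: 30.88
tcp_pos: [0.6084, 0.0555, 0.1322]
tool_rot: [0.998, 0.061, 0.0, -0.0]
force: [-1.3, 1.8, 3.9]
finger_gap: 0.097
gripper_force: 61.4
```

Request:
{"api": "send_rows", "payload": {"commands": "0 0 0 .08 0;0 0 0 .05 0;0 0 0 0 0;0 0 0 0 0"}}

```text
t: 31.22
tcp_pos: [0.6086, 0.0557, 0.1304]
tool_rot: [0.998, 0.061, 0.001, -0.0]
force: [-1.9, 4.2, 9.3]
finger_gap: 0.1
gripper_force: 65.4
```

Request:
{"api": "send_rows", "payload": {"commands": "0 0 0 -.08 0;0 0 0 0 0;14 0 0 0 0;24 0 0 0 0;32 0 0 0 0;32 0 0 0 0;32 0 0 -.4 0;32 0 0 -.8 0;32 0 0 -.9 0;32 0 0 -.9 0;32 0 0 -.9 0;32 0 0 -.9 0"}}

```text
t: 32.22
tcp_pos: [0.6082, 0.0547, 0.2278]
tool_rot: [0.998, 0.061, 0.0, 0.0]
force: [0.2, -0.2, -0.1]
finger_gap: 0.373
gripper_force: 0.0
```

Request:
{"api": "send_rows", "payload": {"commands": "30 -.6 .6 0 0;30 -.9 .93 0 0;30 -.9 .93 0 0;30 -.9 .93 0 0;30 -.9 .93 0 0;30 -.9 .93 0 0;30 -.9 .93 0 0;30 -.9 .93 0 0;30 -.9 .93 0 0;30 -.9 .93 0 0;30 -.47 .46 0 0;30 0 0 0 0;30 0 0 0 0"}}

```text
t: 33.3
tcp_pos: [0.4491, -0.1552, 0.227]
tool_rot: [0.998, 0.06, 0.0, 0.0]
force: [0.3, -0.4, 0.5]
finger_gap: 0.348
gripper_force: 0.0
```

```bash
python3 -c "
from rim import *
b=snap('top','q_t.png');a=snap('scene','q_s.png');s=readout.sense();print(s['tcp_pos'],s['force'],s['finger_gap'])
c=ell(b,(245,148,296,200),'wide');P=onz(b,[c],.142);print(P)
p=b['pixels'].astype(int);w=(p[...,0]-p[...,2]>6)&(p[...,0]>90)
for v in range(148,200,3):print(v,''.join('#' if w[v,u] else '.' for u in range(240,300)))
print(proj(a,[[.61,0,.142]]))
p=a['pixels'].astype(int);w=(p[...,0]-p[...,2]>6)&(p[...,0]>90)
for v in range(196,240,2):print(v,''.join('#' if w[v,u] else '.' for u in range(220,320)))
"
```

```text
[ 0.4496 -0.1544  0.2268] [-0.1491  0.6614  0.7694] 0.35481324906683803
wide bb [253 152  35  35] circ (270.09776496887207, 169.07541847229004, 17.83527374267578)
[[0.616  0.0038 0.142 ]]
148 ##############..............................................
151 .......................................................##.##
154 ......................##################....................
157 ##................####..#############..#####................
160 ...............####.#####################..###..............
163 ..............###.#########################..##.............
166 .............###############################.###............
169 .............################################.##............
172 .............################################.##............
175 ..............##############################.##.............
178 ...............###############################..............
181 .................###########################................
184 .....................###################....................
187 ............................................................
19
[... 1889 characters left out ...]
#.####################################..#####........#####............
228 ......................................#################################################.............
230 ..............................................#########################################.............
232 .....................................................#################################..............
234 .............................................................################################.......
236 ......................................................................########################......
238 ..............................................................................###############.......
```

Request:
{"api": "send_rows", "payload": {"commands": "30 0 0 .6 0;30 0 0 .9 0;30 0 0 .9 0;30 0 0 .9 0;30 0 0 .9 0;30 0 0 .9 0;30 0 0 .9 0;30 0 0 .9 0;30 0 0 .9 0;30 0 0 .7 0;30 0 0 0 0;30 0 0 0 0"}}

```text
t: 34.4
tcp_pos: [0.4494, -0.1538, 0.056]
tool_rot: [0.998, 0.062, -0.001, -0.0]
force: [0.3, 1.2, 0.4]
finger_gap: 0.348
gripper_force: 0.0
```

Request:
{"api": "send_rows", "payload": {"commands": "0 0 0 0 0;0 0 0 0 0;0 0 0 0 0;0 0 0 0 0;0 0 0 0 0;0 0 0 0 0", "grip_force": 60}}

```text
t: 34.9
tcp_pos: [0.4499, -0.1556, 0.0581]
tool_rot: [0.998, 0.061, 0.001, 0.001]
force: [-2.4, -1.7, 6.5]
finger_gap: 0.089
gripper_force: 60.9
```

Request:
{"api": "send_rows", "payload": {"commands": "0 0 0 -.5 0;0 0 0 -.9 0;0 0 0 -1 0;0 0 0 -1 0;0 0 0 -1 0;0 0 0 -1 0;0 0 0 -1 0;0 0 0 -1 0;0 0 0 -1 0;0 0 0 -1 0;0 0 0 0 0"}}

```text
t: 35.82
tcp_pos: [0.4509, -0.1553, 0.2487]
tool_rot: [0.998, 0.061, 0.004, 0.002]
force: [1.1, -0.2, -1.2]
finger_gap: 0.095
gripper_force: 60.2
```

Request:
{"api": "send_rows", "payload": {"commands": "0 .5 -.47 0 0;0 .9 -.85 0 0;0 .9 -.85 0 0;0 .9 -.85 0 0;0 .9 -.85 0 0;0 .9 -.85 0 0;0 .9 -.85 0 0;0 .9 -.85 0 0;0 .9 -.86 0 0;0 .9 -.86 0 0;0 .63 -.64 0 0;0 0 0 0 0;0 0 0 0 0"}}

```text
t: 36.9
tcp_pos: [0.6102, 0.0431, 0.2433]
tool_rot: [0.998, 0.062, -0.001, -0.0]
force: [0.1, -0.1, -1.4]
finger_gap: 0.093
gripper_force: 60.1
```

```bash
python3 -c "
from rim import *
b=snap('top','r_t.png');a=snap('scene','r_s.png');s=readout.sense();print(s['tcp_pos'],s['force'],s['finger_gap'],s['tool_rot'])
p=b['pixels'].astype(int);w=(p[...,0]-p[...,2]>6)&(p[...,0]>90)
for v in range(140,196,2):print(v,''.join('#' if w[v,u] else '.' for u in range(240,300)))
c=np.array(s['tcp_pos'])+[.0044,-.0375,.0139]
print('pred rim',[proj(b,[c+[.042*np.cos(t),.042*np.sin(t),0]])[0].round(1).tolist() for t in (0,1.57,3.14,4.71)])
print('scene',[proj(a,[c+[.042*np.cos(t),.042*np.sin(t),0]])[0].round(1).tolist() for t in (0,1.57,3.14,4.71)])
p=a['pixels'].astype(int);w=(p[...,0]-p[...,2]>6)&(p[...,0]>90)
for v in range(170,236,2):print(v,''.join('#' if w[v,u] else '.' for u in range(230,320)))
"
```

```text
[0.6097 0.0418 0.2436] [ 0.692  -0.1385 -1.9555] 0.09343894185650344 [ 0.9981  0.0609 -0.0013 -0.0001]
140 ............................................................
142 ............................................................
144 ..............................................##############
146 ..............................................#.............
148 .................................##.........................
150 .....................................#......................
152 .....................................###.............#######
154 ......................................####..................
156 .......................................####.................
158 ........................................#####...............
160 ................................######..######..............
162 ..............................########..###.###.............
164 .............................#########.####..###............
166 ................##...........########.##########............
168 ............................#################.##............
170 ..................
[... 3402 characters left out ...]
.....#.....########................
222 .....################################################.......#................#............
224 ............############################################....##..............#.............
226 ....................######################################..#####........#####............
228 ............................#################################################.............
230 ....................................#########################################.............
232 ...........................................#################################..............
234 ...................................................#################################......
```

Request:
{"api": "send_rows", "payload": {"commands": "0 .1 .03 .3 0;0 0 0 .7 0;0 0 0 .7 0;0 0 0 .7 0;0 0 0 .7 0;0 0 0 .5 0;0 0 0 .2 0;0 0 0 0 0;0 0 0 0 0"}}

```text
t: 37.75
tcp_pos: [0.6132, 0.0414, 0.1687]
tool_rot: [0.998, 0.061, 0.0, 0.0]
force: [-0.9, -0.5, -1.5]
finger_gap: 0.089
gripper_force: 60.1
```

Request:
{"api": "send_rows", "payload": {"commands": "0 0 0 .1 0;0 0 0 .08 0;0 0 0 0 0;0 0 0 0 0"}}

```text
t: 38.08
tcp_pos: [0.6132, 0.0418, 0.1653]
tool_rot: [0.998, 0.061, 0.0, 0.0]
force: [0.1, -0.5, -2.9]
finger_gap: 0.095
gripper_force: 60.0
```

Request:
{"api": "send_rows", "payload": {"commands": "0 0 0 .1 0;0 0 0 .08 0;0 0 0 0 0;0 0 0 0 0"}}

```text
t: 38.42
tcp_pos: [0.6129, 0.0418, 0.1611]
tool_rot: [0.998, 0.061, -0.0, -0.0]
force: [0.6, -0.4, -1.7]
finger_gap: 0.091
gripper_force: 60.0
```

Request:
{"api": "send_rows", "payload": {"commands": "0 0 0 .08 0;0 0 0 0 0;0 0 0 0 0"}}

```text
t: 38.67
tcp_pos: [0.6132, 0.0419, 0.1601]
tool_rot: [0.998, 0.061, 0.0, -0.0]
force: [0.6, 1.6, 0.6]
finger_gap: 0.09
gripper_force: 60.7
```

Contact at the expected height (0.160). Release and back off upward.

Request:
{"api": "send_rows", "payload": {"commands": "0 0 0 .04 0;0 0 0 0 0;12 0 0 0 0;20 0 0 0 0;28 0 0 0 0;28 0 0 0 0;28 0 0 -.4 0;28 0 0 -.8 0;28 0 0 -.9 0;28 0 0 -.9 0;28 0 0 -.9 0;28 0 0 -.9 0;28 0 0 -.9 0"}}

```text
t: 39.75
tcp_pos: [0.613, 0.0416, 0.2743]
tool_rot: [0.998, 0.061, 0.0, 0.0]
force: [-0.5, 0.3, 0.1]
finger_gap: 0.329
gripper_force: 0.0
```

Request:
{"api": "send_rows", "payload": {"commands": "28 -.9 .9 0 0;28 -.9 .9 0 0;28 -.9 .9 0 0;28 -.9 .9 0 0;28 -.9 .9 0 0;28 -.9 .9 0 0;28 -.9 .9 0 0;28 -.9 .9 0 0;28 -.9 .9 0 0;28 0 0.9 0 0;28 0 .9 0 0;28 0 .9 0 0;28 0 0 0 0;28 0 0 0 0"}}

```text
t: 40.92
tcp_pos: [0.4785, -0.1931, 0.2732]
tool_rot: [0.998, 0.06, 0.0, 0.0]
force: [0.0, 0.2, 0.1]
finger_gap: 0.328
gripper_force: 0.0
```

```bash
python3 -c "
from rim import *
b=snap('top','z_t.png');a=snap('scene','z_s.png');s=readout.sense();print(s['tcp_pos'],s['force'])
p=b['pixels'].astype(int);w=(p[...,0]-p[...,2]>6)&(p[...,0]>90);g=p.max(2)
for v in range(140,214,2):print(v,''.join('#' if w[v,u] else ('o' if g[v,u]<86 else '.') for u in range(236,304)))
for n,c,r in(('wide',[.616,.0038,.142],.058),('tall',[.6165,.004,.174],.042)):
  c=np.array(c);print(n,[proj(b,[c+[r*np.cos(t),r*np.sin(t),0]])[0].round(1).tolist() for t in (0,1.57,3.14,4.71)],[proj(a,[c+[r*np.cos(t),r*np.sin(t),0]])[0].round(1).tolist() for t in (0,1.57,3.14,4.71)])
y=np.radians(5.05);G=np.array([.691,-.012,.15]);R=np.array([[np.cos(y),-np.sin(y),0],[np.sin(y),np.cos(y),0],[0,0,1]])
for q in((-150,94,-46),(-150,-56,-46),(-210,27,-18),(-210,11,-18)):print(q,proj(b,[G+R@np.array(q)/1e3]))
p=a['pixels'].astype(int);w=(p[...,0]-p[...,2]>6)&(p[...,0]>90)
for v in range(200,232,2):print(v,''.join('#' if w[v,u] else '.' for u in range(236,310)))
"
```

```text
[ 0.4782 -0.1917  0.273 ] [ 0.3836 -0.4223  0.0636]
140 ###########################o...ooooooooooooooooooooooooooooooooooooo
142 .oooooooooooooooooooooooooooooooooooooooooooooooooooooooooooooo.....
144 oooooooooooooooooooooooooooooooooooooooooooooooooo##################
146 ooooooo....o.#.###ooooooooooooooooooooooooooooooo.#....oo.oooooooooo
148 ##################oooooooooooooooooooooooooooooooooooooooooooooooooo
150 ..oooooooooooooooooooooooooooooooooooooooooooooooooooooooooooooooooo
152 oooooooooooooooooooooooooooooo.########oooooooooooooooooo###########
154 ooooooooooooooooooooooooo###################.oooooooooooo..o.ooooooo
156 ############oooooooooo.########################oooooooooooooooo.....
158 ...ooooooooooooooooo.#######.oooooooooo#####o####oooooooo...........
160 ooooooooooooooooooo#######....#######.oooo###.o###.oooooo...........
162 ...........ooooooo#######..#############ooo####o###oooooo...........
164 ...........oooooo.######.################.oo####o###oooooo..........
166 ............ooooo#########################.o####.###.ooooo..........
168 ............ooooo##.##
[... 2639 characters left out ...]
..................................................################..
216 ########.................##################.............###############...
218 ###############.......#########################..........#############....
220 #################################################............#######......
222 ##################################################....#...................
224 ......#.##########################################....##..............##..
226 ...............#####################################..#####........####...
228 ......................#################################################...
230 ..............................#########################################...
```

```bash
python3 -c "
from h import *
print(sign_off())"
```

```text
the job is handed in; nothing more can be done
None
```

The job is handed in: the tray hangs seated in the upper groove, let go, about 19 mm left of the groove's middle. The wide cover stands near the deck's centre with the tall cover nested in it. Contact heights and the last pictures agree with this, except that the tray's front edge read about 2 pixels (6 mm) off. I judged that to be shadow, and the sign-off returned no verdict.

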